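Take a wiring board off its hooks and lean it on the wiring easel under the keeper bar

TASK

Lift the grey wiring board off the two hooks of the green hanging rack and stand it on the blue wiring easel: terminals towards the open front, lower edge right down in the channel between the end caps, back leaning on both rest bars. Then swing the red keeper bar over the board's top edge and fully down in front of it, so that the board cannot come forward while it is wired. Set the board down, never drop it, and leave the terminal strip, screwdriver and pliers where they lie.

Things in the scene. Friction and masses are not known exactly. Their poses are not given: they have to be found in the camera images.
- board: grey wiring board, a flat slab 180 mm wide (y), 140 high (z), 8 thick (x), about 0.36 kg. Origin: middle of its lower edge, mid-thickness. On its front (-x) a rail with a row of terminals stands out 30 mm, 24 to 66 mm above the lower edge, 75 mm to either side. Two hanging slots 16 wide, 24 high at y = -60 and +60, z 107 to 131. It hangs upright, lower edge 65 mm above the bench
- board_top (a point): middle of the board's top edge, mid-thickness, 140 mm above its origin. Here both faces are bare for 60 mm down and 50 mm to either side: the place to grip the board across its thickness, from above
- board_face (a point): point 50 mm in front of the board's mid-plane, 45 mm above its lower edge: tells which side the terminals are on
- rack: hanging rack screwed to the bench: green floor plate 150 x 236 mm, two dark posts 201 mm high with a cross tube between them 40 mm behind (+x of) its origin, two steel hooks pointing forward. Origin on the bench; -x is its front
- rack_hooks (a point): midpoint between the two spots where the board hangs, 193 mm up, on the axes of the 6 mm hook rods, which lie at y = -60 and +60; axes as rack. Rods run level from 90 mm behind to 7 mm in front of here, then turn up 8 mm over the next 8 mm (top of tips 11 mm above here). To unhook: raise the board 12 mm (9 to 13 clears tips and slots), move it 40 mm forward (rack -x)
- easel: blue wiring easel screwed to the bench, 165 x 240 mm, front towards its -x. Two rest bars with black faces span its width; their plane leans 22 degrees (0.384 rad) from vertical, top towards +x. They touch the board 25 to 43 and 71 to 89 mm up its back; behind its upper part is room for a finger. Side legs and pivots at y = -105 and +105 rise to 155 mm. Origin on the bench
- easel_seat (a point): where the board's origin lies when seated; axes as easel; 54 mm in front of its origin, 37 mm above the bench. The channel floor is square to the rest plane and runs 26 mm forward from it to a lip 14 mm high; end caps 15 mm high stand 192 mm apart. The seated board's top edge is 52 mm behind and 130 mm above this point
- keeper_hinge (a point): middle of the keeper bar's hinge axis, which runs along the easel's y; axes as easel. 97 mm behind and 96 mm above the seat
- keeper_bar (a point): middle of the red keeper bar's cross rod: 8 mm in diameter, 216 mm long along the easel's y, 68 mm from the hinge axis, carried by two side arms that pass outside the board
- keeper (a joint): keeper bar's angle, rad. 0: laid back on its stop (rod 54 mm behind, 42 above the hinge axis); grows as it swings up and forward, straight up at 0.91, passing 4 mm over the seated board's top edge, to 2.094: fully down on its front stop (rod 63 mm in front, 25 above the axis, 15 mm below the board's top edge, 6 mm off its face). Its own weight lays it on either stop once 0.35 rad past upright
- terminal_strip: cream eight-way terminal strip, 26 x 104 x 23 mm, lying loose on the bench between the rack and the easel; origin under its middle, long along its y. Bystander
- screwdriver: black-handled screwdriver, 172 mm long (along its y), 31 mm high, lying loose at the right; origin under its middle. Bystander
- pliers: red-handled pliers, 180 mm long (along its y), 58 mm wide, 12 mm high, lying loose at the left; origin under its middle. Bystander

How it is judged (in metres and radians):
On the way, in this order (a step that is already met when the one before it is completed fails the run):
1. the board is lifted off both hooks, clear of the rack (x of board_top in the frame of rack_hooks below -0.02 m and contact force between board and rack below 0.05 N and height (world z) of board above 0.05 m), for 0.1 s.
2. the board stands in the easel's channel and leans on the rest bars, the keeper bar still up behind it (x of board in the frame of easel_seat between -0.006 and 0.006 m and y of board in the frame of easel_seat between -0.009 and 0.009 m and z of board in the frame of easel_seat between -0.005 and 0.005 m and angle between board's own z axis and vertical between 0.334 and 0.434 rad and angle between the y axis of board and the y axis of easel, either way round below 0.07 rad and x of board_face in the frame of easel_seat below 0 m and linear speed of board below 0.02 m/s and value of joint keeper below 1.2 rad), for 0.2 s.
At the end, for the whole second after the job is handed in: board at rest in the easel, terminals to the front, lower edge within 6 mm fore-aft, 9 mm sideways and 5 mm in height of the seat, square within 0.07 rad, leaning 0.384 rad within 0.05; keeper bar down in front of it (joint over 1.95 of 2.094 rad) (x of board in the frame of easel_seat between -0.006 and 0.006 m and y of board in the frame of easel_seat between -0.009 and 0.009 m and z of board in the frame of easel_seat between -0.005 and 0.005 m and angle between board's own z axis and vertical between 0.334 and 0.434 rad and angle between the y axis of board and the y axis of easel, either way round below 0.07 rad and x of board_face in the frame of easel_seat below 0 m and linear speed of board below 0.02 m/s and value of joint keeper above 1.95 rad and velocity of joint keeper below 0.05 rad/s); the robot touches nothing.
It fails at once if the cream terminal strip is disturbed (moved over 25 mm) (distance of terminal_strip from where it was at the start of the episode above 0.025 m).
It fails at once if the black screwdriver is disturbed (moved over 25 mm) (distance of screwdriver from where it was at the start of the episode above 0.025 m).
It fails at once if the red pliers is disturbed (moved over 25 mm) (distance of pliers from where it was at the start of the episode above 0.025 m).
It fails at once if the board is dropped (falls or topples at over 0.5 m/s, not held) (linear speed of board above 0.5 m/s and contact force between the fingers and board below 0.05 N).
It also fails if it takes over 56 s, if anything falls off the work surface, if the arm or the gripper's body presses on something with over 40 N, if the wrist force passes 120 N, or if a joint passes its speed limit or range.

ROBOT

A 6-joint arm with a two-finger parallel gripper is mounted at the origin on a cart in front of the work surface, level with it; the furniture and walls round the work are solid. World frame = base frame: x ahead of the robot, y to its left, z up, the work surface at z = 0. Lengths are in mm, angles in rad, forces in N, time in s.
With the tool pointing down it reaches from about 275 to 850 mm from the base axis. Payload 19 kg.
Tool frame: the origin (TCP) lies between the finger pads; the fingertips stand 8 mm ahead of it and the grasp point (between the pads) lies 11 mm behind it (ctrl.tips_ahead is the z of the fingertips in the tool frame, in mm); z points along the fingers, y is the line along which they close (so a half turn about z gives the same grasp; the last joint's range is limited). The gripper opens to 85 mm and grips with 20 to 120 N. Pads are 22 mm wide; open, the fingers measure 114 mm over their backs; the gripper's body (76 mm by 85 mm) begins 54 mm behind the grasp point. The pads swing forward as they close: fully open they stand 13 mm farther back than shut.
Start: joints at [-1.33, 0.15, 1.437, -0, 1.554, -0.134], TCP at [210.472, -535.063, 239.267] pointing down, gripper open.
Joint ranges: [-2.8, 2.8], [-0.68, 2.1], [0.12, 2.68], [-1.39, 4.53], [0.16, 2.79], [-2.81, 2.81]. Speed limits (rad/s): [1.89, 1.89, 2.22, 3.01, 3.01, 3.01].

INTERFACE

Orientations are given as a unit quaternion [w, x, y, z].
In Python, from cell import ctrl, snapshot, camera_model, ticket, spot_in, outline_of gives the robot as it stands.
- The arm moves only by the shell command python3 -m inch 'ROWS' [FORCE]. ROWS is JSON, a list of rows, each a list of 3 entries, a list of its own where there are three numbers: the opening, from 0 (shut) to 1 (fully open), then the shift along the tool's x, y, z in units of 0.02 m (1.0 is 0.02 m), then the turn about the tool's z in units of 4 degrees (1.0 is 4 degrees). In form: [[grip, [tx, ty, tz], yaw], ...]. A call has 1 to 5 rows; each row shifts and turns the commanded pose from where the row before left it, along the tool's axes as they then stand; what a row does not reach is not made up. A row lasts 1/12 s, in which the tool goes at most 41.7 mm and 7.16 degrees, less where a joint would pass 70% of its speed; a pose out of reach is approached as far as the arm can. A call with a number of a shift or a turn outside -1 to 1 is refused whole. A call with a gripper value outside its range is refused whole. The fingers move at their own pace and stop on an object; FORCE is the grip in N (left out, the last holds). Time passes only in rows, so rows that do not move let the fingers close. It gives the time, the measured TCP pose, the force, the opening and the grip force at its end, in the units of the state.
- ctrl.sense(): the state, without advancing time (a new reading comes with each control period).
- snapshot(name): name is "side" or "top" or "wrist"; returns the picture (384x512x3 uint8, red, green, blue); there is no depth.
- camera_model(name): a dict with "vfov" (degrees; the focal length in pixels is half the picture's height over the tangent of half this angle, whatever the lens; pixels are square), "cx", "cy" (the principal point, pixels), "world_from_camera" (4x4, takes a point from camera to world coordinates); the wrist camera has in their place "tool_from_camera" (4x4, takes a point from camera to tool coordinates, whose origin is the TCP and whose axes are the flange's). Camera axes: x right, y down, z forward; pixel columns grow to the right and rows downward; lengths in mm; the calibration is good to about 2 mm. A picture is of the moment at which its call begins: read the wrist's pose just before it. camera_model takes no time and is no camera call.
- ticket.finish_job(): hands the job in; it is judged then, once.
Trained networks look in the newest picture that a camera, given by its name, has taken for a name from the list of things; names that differ only in an ending like _2 or _b are one class to them, and where a whole thing is asked for, a point or a joint stands for the part that bears it (a point fixed in the world has none). Each returns a list of dicts, best first, with "conf" (0 to 1); they miss things now and then, are a little off and sometimes report something else, mostly with a low value. They report only what shows in the picture. A call takes as long as a camera call.
- spot_in(camera, thing): "point" ([x, y, z] in mm, in world coordinates, good to about 4 mm: the middle of the surface that is visible of it).
- outline_of(camera, thing): "mask" (384x512 bool, what is visible of it).
The state is a dict: "clock": time; "qpos": joint angles; "qd": joint speeds; "tau": joint torques, N m; "ee_pos": TCP position; "tool_rot": TCP orientation; "force": force on the tool from outside, world axes, zero at the start; "ft_torque": the same for the moment, N m; "grip_width": finger opening in mm; "gripper_force": force on a finger pad.
Only numpy, scipy, OpenCV 4.12 (cv2) and the standard library are available. Lean on these libraries where they do the work, as an engineer would, in place of code of your own. Each camera call takes 0.05 s, during which the arm holds its last target. There are 200 camera calls.

## Working session

There is one attempt and no reset: what is moved stays moved. The work goes in short steps, Python scripts to look and compute and a shell command to move; the robot and the scene stay as the last step left them, time stands still between calls to the robot, and variables do not carry over. Pictures are saved under pics/ and viewed, at most 10 in all, crops included, and the job is handed in when it is done.

```bash
ls; mkdir -p pics; cat > h.py <<'E'
import numpy as np, cv2
from cell import ctrl, snapshot, camera_model, ticket, spot_in, outline_of
from scipy.spatial.transform import Rotation as R
def tool():
    s=ctrl.sense(); T=np.eye(4); q=s['tool_rot']; T[:3,:3]=R.from_quat([q[1],q[2],q[3],q[0]]).as_matrix(); T[:3,3]=s['ee_pos']; return T
def cam(n):
    m=camera_model(n); W=np.array(m['world_from_camera']) if 'world_from_camera' in m else tool()@np.array(m['tool_from_camera'])
    return W,192/np.tan(np.radians(m['vfov']/2)),m['cx'],m['cy']
def proj(n,P,c=None):
    W,f,cx,cy=c or cam(n); p=(np.atleast_2d(P)-W[:3,3])@W[:3,:3]; return np.c_[cx+f*p[:,0]/p[:,2],cy+f*p[:,1]/p[:,2]]
def ray(n,u,v,c=None):
    W,f,cx,cy=c or cam(n); d=W[:3,:3]@np.array([(u-cx)/f,(v-cy)/f,1]); return W[:3,3],d/np.linalg.norm(d)
def onplane(n,u,v,z,c=None):
    o,d=ray(n,u,v,c); return o+d*(z-o[2])/d[2]
def tri(a,b):
    (o,d),(p,e)=a,b; A=np.c_[d,-e]; t=np.linalg.lstsq(A,p-o,rcond=None)[0]; x,y=o+d*t[0],p+e*t[1]; return (x+y)/2,np.linalg.norm(x-y)
def save(n,name):
    im=snapshot(n); cv2.imwrite(f'pics/{name}.png',im[:,:,::-1]); return im
E
python3 - <<'E'
from h import *
np.set_printoptions(precision=2,suppress=True)
s=ctrl.sense(); print(s['clock'],s['ee_pos'],s['tool_rot'],s['grip_width'],ctrl.tips_ahead); print(tool()[:3,:3])
ims=[save(n,n+'0') for n in('side','top')]
for n in('side','top'):
    print(n,[c.tolist() if hasattr(c,'tolist') else c for c in cam(n)])
    for t in('board','rack','easel','keeper_bar','terminal_strip','screwdriver','pliers','board_top','rack_hooks','easel_seat','keeper_hinge'):
        try: print(n,t,[(np.round(r['point']).tolist(),round(r['conf'],2)) for r in spot_in(n,t)][:2])
        except Exception as e: print(t,e)
cv2.imwrite('pics/a.png',cv2.resize(np.vstack(ims)[:,:,::-1],(400*512//384*768//768,600)) if 0 else np.vstack(ims)[:,:,::-1])
E
```

```text
pics
0.0 [ 210.43 -534.86  238.7 ] [-0.    0.98  0.19 -0.  ] 85.71330403822947 8.0
[[ 0.93  0.37 -0.  ]
 [ 0.37 -0.93  0.  ]
 [ 0.   -0.   -1.  ]]
side [[[-0.9262310582161896, -0.15679065486663785, 0.342801279668277, -80.98203362116719], [-0.3766782950443986, 0.3500538183886686, -0.857657149608139, 1451.9108157362214], [0.01447372924171188, -0.9235144908327122, -0.38329035519281435, 780.0025839871457], [0.0, 0.0, 0.0, 1.0]], 461.46055168803247, 262.0266127378885, 184.70398974257176]
side board [([418.0, 255.0, 136.0], 0.82), ([478.0, 257.0, 10.0], 0.47)]
side rack [([478.0, 258.0, 9.0], 0.89), ([418.0, 256.0, 134.0], 0.59)]
side easel [([478.0, -214.0, 43.0], 0.62)]
side keeper_bar [([577.0, -160.0, 168.0], 0.69)]
side terminal_strip [([451.0, -19.0, 19.0], 0.45)]
side screwdriver [([416.0, 257.0, 132.0], 0.24)]
side pliers [([585.0, 488.0, 10.0], 0.5)]
side board_top [([413.0, 259.0, 136.0], 0.96)]
side rack_hooks [([475.0, 256.0, 7.0], 0.61)]
side easel_seat [([476.0, -218.0, 40.0], 0.81)]
side keeper_hinge [([479.0, -216.0, 47.0], 0.7)]
top [[[0.018196317617821207, -0.998992423308
[... 220 characters left out ...]
], [0.0, 0.0, 0.0, 1.0]], 487.24328740303184, 259.4165018219395, 182.8191140814576]
top board [([410.0, 220.0, 136.0], 0.66)]
top rack [([470.0, 222.0, 4.0], 0.68)]
top easel [([500.0, -246.0, 8.0], 0.84)]
top keeper_bar [([585.0, -229.0, 180.0], 0.82), ([469.0, 216.0, 5.0], 0.16)]
top terminal_strip [([466.0, 17.0, 21.0], 0.67), ([500.0, -246.0, 13.0], 0.52)]
top screwdriver [([446.0, -491.0, 20.0], 0.59)]
top pliers [([584.0, 459.0, 11.0], 0.77)]
top board_top [([414.0, 223.0, 130.0], 0.8), ([587.0, 458.0, 9.0], 0.72)]
top rack_hooks [([474.0, 222.0, 9.0], 0.92), ([586.0, -228.0, 174.0], 0.69)]
top easel_seat [([505.0, -247.0, 10.0], 0.84), ([415.0, 222.0, 134.0], 0.7)]
top keeper_hinge []
```

View pics/side0.png

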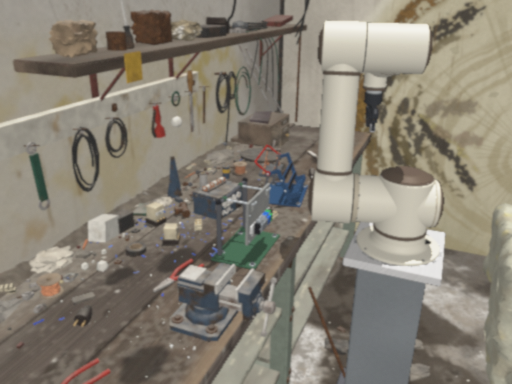

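View pics/top0.png

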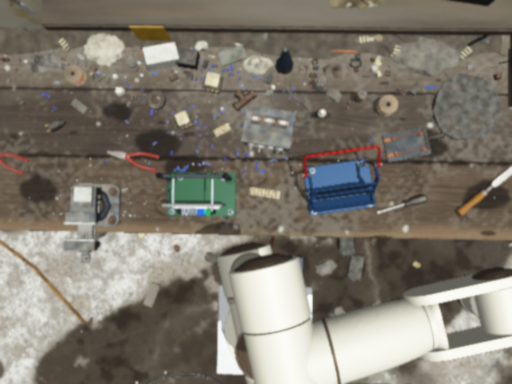

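```bash
python3 -m inch '[[1,[0,0,-0.9],-1],[1,[0,0,-0.9],-1],[1,[0,0,-0.9],-1],[1,[0,0,-0.9],-1],[1,[0,0,-0.9],-1]]'; python3 -m inch '[[1,[0,0,-0.9],-1],[1,[0,0,-0.9],-1],[1,[0,0,-0.9],-1],[1,[0,0,-0.9],-1],[1,[0,0,-0.9],-1]]'; python3 -m inch '[[1,[1,0,0],-1],[1,[1,0.5,0],-1],[1,[1,0.5,0],-1],[1,[1,0.5,0],-1],[1,[1,0.5,0],-1]]';python3 -m inch '[[1,[1,1,0],-1],[1,[1,1,0],-1],[1,[1,1,0],0],[1,[1,1,0],0],[1,[1,1,0],0]]'; python3 - <<'E'
from h import *
np.set_printoptions(precision=3,suppress=True)
s=ctrl.sense(); print(s['clock'],s['ee_pos']); print(tool()[:3,:3]); print(np.array(camera_model('wrist')['tool_from_camera']),cam('wrist')[1:])
save('wrist','w1')
E
```

```text
clock: 1.62
ee_pos: [210.5, -535.0, 330.2]
tool_rot: [-0.0, 0.935, 0.356, 0.0]
force: [0.3, -0.8, 1.0]
grip_width: 85.5
gripper_force: 0.0
clock: 2.03
ee_pos: [210.5, -535.0, 420.2]
tool_rot: [-0.0, 0.859, 0.513, 0.0]
force: [1.2, -0.3, 0.3]
grip_width: 85.6
gripper_force: 0.0
clock: 2.45
ee_pos: [283.8, -453.9, 419.1]
tool_rot: [-0.0, 0.757, 0.654, 0.0]
force: [1.1, -0.1, 1.2]
grip_width: 85.1
gripper_force: 0.0
clock: 2.87
ee_pos: [388.8, -358.8, 419.4]
tool_rot: [0.0, 0.71, 0.704, 0.0]
force: [0.2, -0.3, -0.0]
grip_width: 85.0
gripper_force: 0.0
2.8667 [ 388.791 -358.807  419.363]
[[ 0.009  1.     0.   ]
 [ 1.    -0.009 -0.   ]
 [-0.     0.    -1.   ]]
[[   0.001   -0.962   -0.272   69.442]
 [   1.       0.001   -0.       1.033]
 [   0.      -0.272    0.962 -134.317]
 [   0.       0.       0.       1.   ]] (np.float64(292.4712519509976), 256.0377668704102, 196.10432091351416)
```

View pics/w1.png

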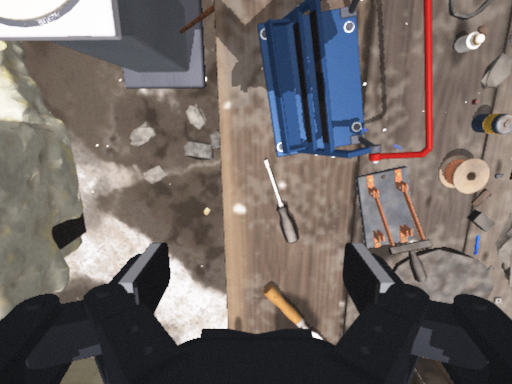

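```bash
python3 -m inch '[[1,[1,0.3,0],0],[1,[1,0.3,0],0],[1,[1,0.3,0],0],[1,[1,0.3,0],0],[1,[1,0.3,0],0]]'; python3 -m inch '[[1,[1,0.3,0],0],[1,[1,0.3,0],0],[1,[0.9,0.3,0],0],[1,[0.6,0.3,0],0],[1,[0,0,0],0]]';  python3 - <<'E'
from h import *
np.set_printoptions(precision=1,suppress=True)
s=ctrl.sense(); T=tool(); print(s['clock'],s['ee_pos'],s['qd'])
np.save('Tw2',T); im=save('wrist','w2')
for t in('easel','keeper_bar','easel_seat'):
    print(t,[(np.round(r['point']).tolist(),round(r['conf'],2)) for r in spot_in('wrist',t)][:2])
for t in('easel','keeper_bar'):
    r=outline_of('wrist',t)[0]; m=r['mask']; print(t,r['conf'],cv2.minAreaRect(np.argwhere(m)[:,::-1].astype(np.float32)))
E
```

```text
clock: 3.33
ee_pos: [419.0, -259.3, 419.3]
tool_rot: [0.0, 0.71, 0.704, 0.0]
force: [0.6, -0.6, 0.5]
grip_width: 85.0
gripper_force: 0.0
clock: 3.75
ee_pos: [444.1, -188.6, 419.6]
tool_rot: [0.0, 0.71, 0.705, 0.0]
force: [-0.5, 0.1, -0.1]
grip_width: 85.7
gripper_force: 0.0
3.75 [ 444.1 -188.6  419.6] [-0.   0.  -0.  -0.  -0.  -0.1]
easel [([500.0, -232.0, 38.0], 0.95)]
keeper_bar [([584.0, -180.0, 178.0], 0.63)]
easel_seat [([504.0, -230.0, 38.0], 0.8)]
easel 0.72 ((301.8764343261719, 190.3941192626953), (160.90924072265625, 138.36048889160156), 85.60128784179688)
keeper_bar 0.6 ((344.3121337890625, 186.01144409179688), (162.3782196044922, 58.15812683105469), 83.44744873046875)
```

View pics/w2.png

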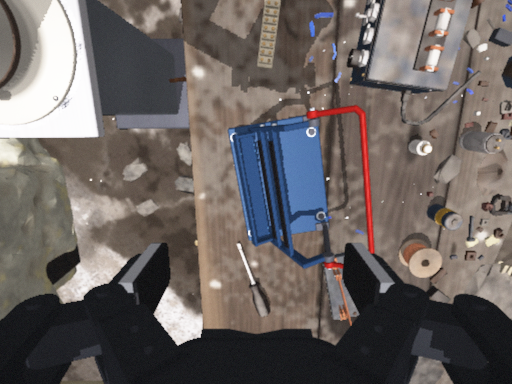

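```bash
cat > easel.py <<'E'
from h import *
from scipy.optimize import least_squares
def redpix(im):
    h=cv2.cvtColor(im,cv2.COLOR_RGB2HSV).astype(int); return ((h[...,0]<8)|(h[...,0]>172))&(h[...,1]>170)&(h[...,2]>90)
def E(o,y,p): c,s=np.cos(y),np.sin(y); p=np.atleast_2d(p); return np.c_[o[0]+c*p[:,0]-s*p[:,1],o[1]+s*p[:,0]+c*p[:,1],p[:,2]+o[2]]
E
python3 - <<'E'
from easel import *
np.set_printoptions(precision=1,suppress=True)
im=cv2.imread('pics/w2.png')[:,:,::-1].copy(); T=np.load('Tw2.npy'); m=camera_model('wrist'); c=(T@np.array(m['tool_from_camera']),)+cam('wrist')[1:]
r=redpix(im); n,l,st,_=cv2.connectedComponentsWithStats(r.astype(np.uint8)); print(st[st[:,4]>25])
k=1+np.argmax(st[1:,4]); ys,xs=np.nonzero(l==k)
rows=np.arange(125,245,5); mid=np.array([xs[ys==v].mean() for v in rows]); p=np.polyfit(rows,mid,1); print('rod',p,np.polyval(p,[107,256]), ys.min(),ys.max())
a=onplane('w',np.polyval(p,125),125,175,c); b=onplane('w',np.polyval(p,245),245,175,c); d=b-a; print(a,b,'yaw',np.arctan2(d[0],-d[1]))
# manual points: front corners, hinge blobs; fit o,yaw
obs=np.array([[231,129],[252,244],[359.5,107],[374,256],[312,114],[330,265]],float)
mod=np.array([[-82.5,120,4],[-82.5,-120,4],[97,108,175],[97,-108,175],[43,105,133],[43,-105,133]])
f=lambda v,s: (proj('w',E((v[0],v[1],0),v[2],mod[s]),c)-obs[s]).ravel()
for s in ([2,3,4,5],[0,1,2,3,4,5]):
    q=least_squares(f,[520,-235,.08],args=(s,)); print(q.x,q.x[2]); print((proj('w',E((q.x[0],q.x[1],0),q.x[2],mod),c)-obs).tolist())
E
```

```text
[[     0      0    512    384 195377]
 [   307    105     67    149   1146]
 [   324    262     19      6     85]]
rod [  0.1 354.6] [361.6 371.3] 105 253
[ 580.1 -134.2  175. ] [ 606.5 -299.3  175. ] yaw 0.15874463961906976
[ 499.5 -237.2    0.2] 0.18719864820856766
[[-2.1669810012461426, -6.6165908578727795], [2.353988979165962, -2.793918971532719], [0.4511016699493098, 0.5401824110559232], [0.6022793187629532, 5.55183983661982], [-0.9861731852983553, 4.136314154242967], [-0.11742699192404871, -12.135038738960986]]
[ 499.7 -239.5    0.2] 0.19568051610176046
[[-2.4297755073174017, -4.82037649828716], [3.057671685901937, -1.542001006625327], [-0.2909037335343214, 1.945343060763065], [1.2217561349623338, 6.372582595684662], [-1.526971193131601, 5.7073001199578925], [0.5010174634848568, -11.122321352570054]]
```

```bash
python3 -m inch '[[1,[1,0.5,0],0],[1,[1,1,0],0],[1,[1,1,0],0],[1,[0.5,1,0],0],[1,[0,0,0],0]]';  python3 - <<'E'
from h import *
s=ctrl.sense(); T=tool(); print(s['clock'],s['ee_pos'],s['qd'])
np.save('Tw3',T); im=save('wrist','w3')
a=cv2.resize(cv2.imread('pics/w2.png')[95:285,220:385],None,fx=2.9,fy=2.9,interpolation=cv2.INTER_CUBIC)
import math
W=tool()@np.array(camera_model('wrist')['tool_from_camera'])
u,v=proj('wrist',[505,-235,80])[0]; u0=int(u-70);v0=int(v-95); print('crop',u0,v0)
b=cv2.resize(cv2.imread('pics/w3.png')[max(v0,0):v0+190,u0:u0+110+0*1],None,fx=2.9,fy=2.9,interpolation=cv2.INTER_CUBIC)
b=cv2.resize(cv2.imread('pics/w3.png')[200:384,130:330],None,fx=2,fy=2) if 0 else b
h=max(a.shape[0],b.shape[0]); f=lambda x:np.pad(x,((0,h-x.shape[0]),(0,0),(0,0)))
o=np.hstack([f(a),f(b)]); print(o.shape); cv2.imwrite('pics/c1.png',o[:600,:800])
E
```

```text
clock: 4.47
ee_pos: [516.4, -119.9, 418.3]
tool_rot: [-0.001, 0.71, 0.704, 0.0]
force: [-0.4, -0.5, -0.0]
grip_width: 85.5
gripper_force: 0.0
4.4667 [ 516.36746173 -119.93796236  418.33497955] [-0.04544482 -0.03650795  0.04258846 -0.01474883  0.00985169 -0.05711474]
crop 180 129
(551, 797, 3)
```

View pics/c1.png

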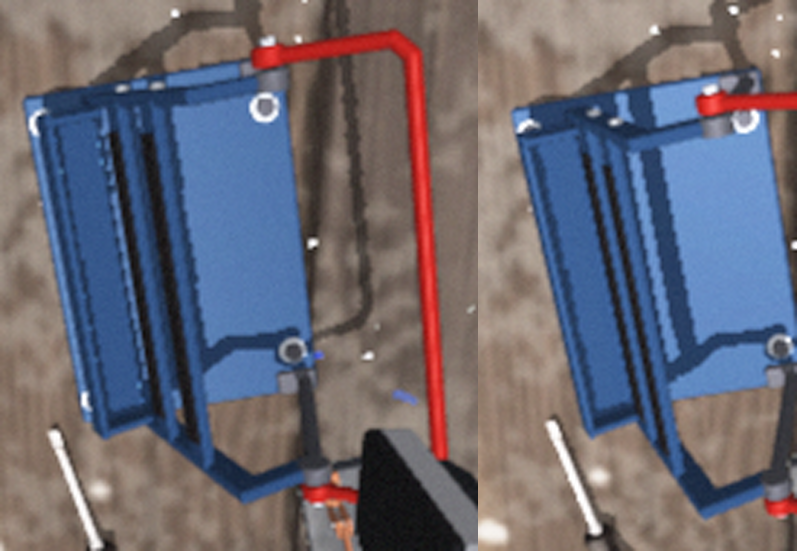

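```bash
python3 - <<'E'
from easel import *
np.set_printoptions(precision=2,suppress=True)
m=camera_model('wrist'); K=cam('wrist')[1:]
C={k:(np.load(f'Tw{k}.npy')@np.array(m['tool_from_camera']),)+K for k in(2,3)}
ob=[(2,[228.3,129.5],[-82.5,120,5]),(2,[327.6,230.3],[82.5,-120,5]),(2,[312,114],[43,108,133]),(2,[328.6,264],[43,-108,133]),(2,[364,110],[97,106,175]),
(3,[192.8,166],[-82.5,120,5]),(3,[277,154],[82.5,120,5]),(3,[260.3,163.8],[43,108,133]),(3,[284,301.5],[43,-108,133])]
def f(v,zf=True):
    r=[proj('w',E((v[0],v[1],v[3] if len(v)>3 else 0),v[2],p),C[k])[0]-o for k,o,p in ob]
    l=[(354.6+t*.0654) for t in ()]
    q=proj('w',E((v[0],v[1],v[3] if len(v)>3 else 0),v[2],[[97,80,175],[97,-60,175]]),C[2]); r+=[[a[0]-np.polyval([(371.3-361.6)/149,361.6-107*(371.3-361.6)/149],a[1]),0] for a in q]
    return np.ravel(r)
for x0 in ([500,-237,.17],[500,-237,.17,0]):
    q=least_squares(f,x0,loss='soft_l1'); print(q.x); print(q.fun.reshape(-1,2).tolist())
v=q=least_squares(f,[500,-237,.17]).x
print('seat',E((v[0],v[1],0),v[2],[-54,0,37]))
E
```

```text
[ 499.49 -245.13    0.17]
[[1.3316344942004434, -3.3940668486655454], [6.309746356989137, 0.8273622001863714], [-0.495808457884209, 8.012366430630365], [0.4013981200531589, -4.498025481307991], [-3.2723307669792234, 6.576948401894128], [0.04378489674886055, -1.9988411607888281], [2.1555823896851507, -5.872268342572852], [-0.045338897845965676, 7.38834013267649], [-0.6611717857435906, -3.625977536487312], [-1.1353262204160615, 0.0], [0.5953520037035105, 0.0]]
[ 497.54 -243.      0.17    9.75]
[[0.007804743504323142, -4.657699381746951], [6.394762241585454, 1.9683821567112716], [-0.15028945998420795, 6.69861991000144], [0.42705747288113116, -2.547600271140027], [-1.5032532193571342, 5.171879169902908], [-1.9306960885422768, -2.5198758317401087], [1.8492636151944453, -6.274635620298], [-0.9500874555745895, 7.2981782488601254], [-1.599955947206638, -0.9524067414271258], [0.5981808596553719, 0.0], [1.7154529062626693, 0.0]]
seat [[ 445.65 -252.27   37.  ]]
```

```bash
python3 - <<'E'
from easel import *
np.set_printoptions(precision=2,suppress=True)
m=camera_model('wrist'); K=cam('wrist')[1:]
C={k:(np.load(f'Tw{k}.npy')@np.array(m['tool_from_camera']),)+K for k in(2,3)}
ob=[(2,[228.3,129.5],[-1,1]),(2,[327.6,230.3],[1,-1]),(3,[192.8,166],[-1,1]),(3,[277,154],[1,1]),
(2,[312,114],1),(2,[328.6,264],-1),(3,[260.3,163.8],1),(3,[284,301.5],-1)]
def f(v):
    x,y,a,py,hy,px0,px1=v; o=(x,y,0); r=[]
    for k,b,p in ob:
        p=[px0 if p[0]<0 else px1,py*p[1],5] if isinstance(p,list) else [43,hy*p,133]
        r.append(proj('w',E(o,a,p),C[k])[0]-b)
    q=proj('w',E(o,a,[[97,80,175],[97,-60,175]]),C[2]); r+=[[t[0]-np.polyval([9.7/149,361.6-107*9.7/149],t[1]),0] for t in q]
    return np.ravel(np.r_[np.ravel(r),(px0+px1)/5])
q=least_squares(f,[500,-237,.17,110,115,-82,82],loss='soft_l1'); print(q.x); print(q.fun[:-1].reshape(-1,2).tolist())
v=q.x; print('seat',E((v[0],v[1],0),v[2],[-54,0,37]))
for k in (2,3): print(k,proj('w',E((v[0],v[1],0),v[2],[[-54,96,37],[-54,-96,37],[-54+33,0,118]]),C[k]).tolist())
E
```

```text
[ 499.39 -243.42    0.16  112.02  117.24  -86.47   74.04]
[[0.8584305269461652, -0.5181156538446317], [0.8393371804050389, -2.1810777296553283], [-0.3200220461434924, 0.6895067807725468], [-0.5947018064539407, -1.2579686911954582], [0.08434949359036636, 0.24958963821222824], [-0.1025786269060518, 0.24895367734904994], [0.1620038952182199, 0.27744673543423914], [-0.9282786030896091, 0.7731282430287365], [0.06764260537516975, 0.0], [0.012480047889766865, 0.0]]
seat [[ 446.06 -251.9    37.  ]]
2 [[247.64600845635346, 136.11782474889807], [264.8394732820639, 236.9517896900948], [277.75365563424333, 198.57118349951273]]
3 [[208.35801529507518, 175.56735154565078], [228.5832297084021, 269.82055226481884], [232.81005207695105, 240.13664494576787]]
```

```bash
python3 -m inch '[[1,[1,-0.3,0],0],[1,[1,-0.3,0],0],[1,[1,-0.3,0],0],[1,[1,-0.3,0],0],[1,[1,-0.3,0],0]]'; python3 -m inch '[[1,[1,-0.3,0],0],[1,[1,-0.3,0],0],[1,[1,-0.3,0],0],[1,[1,-0.3,0],0],[1,[1,-0.3,0],0]]';python3 -m inch '[[1,[1,-0.3,0],0],[1,[1,-0.3,0],0],[1,[1,-0.3,0],0],[1,[0.5,-0.3,0],0],[1,[0,0,0],0]]';  python3 - <<'E'
from h import *
s=ctrl.sense(); T=tool(); print(s['clock'],s['ee_pos'],s['qd'])
np.save('Tw4',T); im=save('wrist','w4')
for t in('board','rack','terminal_strip'):
    print(t,[(np.round(r['point']).tolist(),round(r['conf'],2)) for r in spot_in('wrist',t)][:2])
E
python3 -m inch '[[1,[0.5,0,0],0],[1,[1,0,0],0],[1,[1,0,0],0],[1,[0.5,0,0],0],[1,[0,0,0],0]]';  python3 - <<'E'
from h import *
s=ctrl.sense(); T=tool(); print(s['clock'],s['ee_pos'],s['qd'])
np.save('Tw5',T); im=save('wrist','w5')
P=[]
for k in(4,5):
    c=(np.load(f'Tw{k}.npy')@np.array(camera_model('wrist')['tool_from_camera']),)+cam('wrist')[1:]
    u,v=proj('w',[440,222,130],c)[0]; u0,v0=max(int(u-65),0),max(int(v-95),0); print(k,u0,v0)
    p=cv2.resize(cv2.imread(f'pics/w{k}.png')[v0:v0+190,u0:u0+130],None,fx=3,fy=3,interpolation=cv2.INTER_CUBIC); P.append(np.pad(p,((0,570-p.shape[0]),(0,390-p.shape[1]),(0,0))))
cv2.imwrite('pics/c2.png',np.hstack(P))
E
```

```text
clock: 4.93
ee_pos: [484.3, -20.9, 419.4]
tool_rot: [0.0, 0.711, 0.703, -0.0]
force: [0.9, -0.1, 0.6]
grip_width: 85.4
gripper_force: 0.0
clock: 5.35
ee_pos: [455.4, 79.4, 419.5]
tool_rot: [0.0, 0.711, 0.703, 0.0]
force: [0.1, -0.4, -0.4]
grip_width: 85.3
gripper_force: 0.0
clock: 5.77
ee_pos: [431.7, 150.4, 419.7]
tool_rot: [0.0, 0.71, 0.704, 0.0]
force: [-0.0, -0.2, 0.1]
grip_width: 85.3
gripper_force: 0.0
5.7667 [431.7395896  150.35302481 419.67907944] [-0.04262851  0.00871281 -0.00708536 -0.00959965 -0.00379045 -0.04742048]
board [([418.0, 230.0, 132.0], 0.65)]
rack [([494.0, 239.0, 10.0], 0.75)]
terminal_strip [([469.0, 12.0, 23.0], 0.56)]
clock: 6.38
ee_pos: [433.3, 211.0, 418.9]
tool_rot: [-0.0, 0.71, 0.704, -0.0]
force: [-0.3, -0.9, -0.3]
grip_width: 85.3
gripper_force: 0.0
6.3833 [433.33579254 210.97780156 418.9479712 ] [-0.036859   -0.01878206  0.01531214 -0.01217751  0.00453894 -0.04718378]
4 195 16
5 195 60
```

View pics/c2.png

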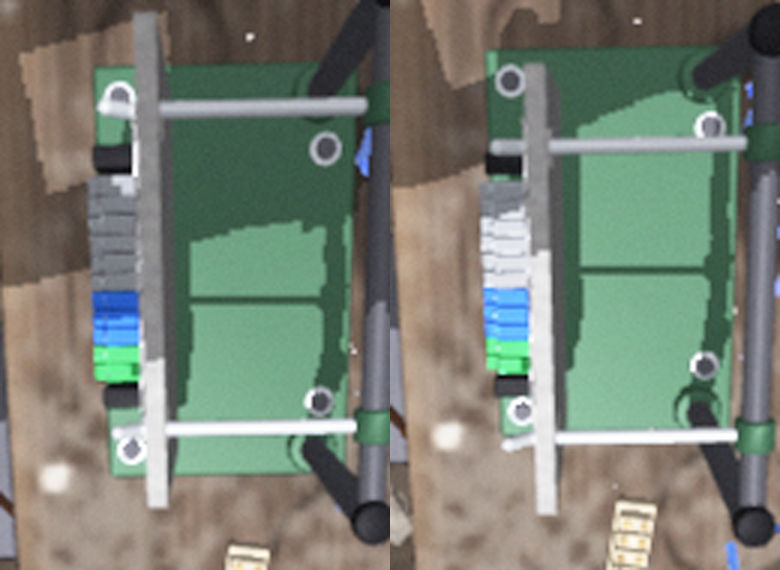

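```bash
python3 - <<'E'
from easel import *
np.set_printoptions(precision=3,suppress=True)
m=camera_model('wrist'); K=cam('wrist')[1:]
C={k:(np.load(f'Tw{k}.npy')@np.array(m['tool_from_camera']),)+K for k in(4,5)}
P={4:[(243.5,20),(247.3,185)],5:[(243.3,81.7),(247,231)]}
for i in(0,1): print(tri(ray('w',*P[4][i],C[4]),ray('w',*P[5][i],C[5])))
def f(v,z=None): return np.ravel([proj('w',E((v[0],v[1],v[3] if z is None else z),v[2],[0,s*90,0]),C[k])[0]-P[k][i] for k in(4,5) for i,s in((0,1),(1,-1))])
q=least_squares(f,[415,222,0,205]); print(q.x,q.fun)
q=least_squares(f,[415,222,0],args=(205,)); print(q.x,q.fun)
# rods: w5 hook rod centreline points near tube and near board
for n,pts,k in (('+ w4',[(195+175/3,16+107/3),(195+360/3,16+104/3)],4),('- w4',[(195+175/3,16+428/3),(195+350/3,16+426/3)],4),('+ w5',[(195+165/3,60+146/3),(195+350/3,60+143/3)],5),('- w5',[(195+170/3,60+438/3),(195+345/3,60+436/3)],5)):
    a,b=[onplane('w',*p,193,C[k]) for p in pts]; print(n,a,b,np.arctan2((b-a)[1],(b-a)[0]))
E
```

```text
(array([420.83 , 314.077, 208.857]), np.float64(0.014435731233003887))
(array([421.938, 135.091, 203.986]), np.float64(0.04662486661713746))
[421.299 225.047   0.007 204.219] [-0.011  0.318  0.02   0.078  0.01  -0.492 -0.018  0.1  ]
[421.327 225.04    0.007] [-0.013  0.099  0.023  0.233  0.007 -0.56  -0.016  0.341]
+ w4 [430.733 286.679 193.   ] [500.098 287.197 193.   ] 0.007472456575712997
- w4 [429.545 165.893 193.   ] [501.721 166.192 193.   ] 0.004131129677267243
+ w5 [427.511 285.79  193.   ] [500.233 286.397 193.   ] 0.00835409435144841
- w5 [428.124 165.232 193.   ] [503.466 165.623 193.   ] 0.005197684369922493
```

```bash
python3 -m inch '[[1,[0.35,-0.3,-0],-0.2],[1,[0.35,-0.3,0.5],0],[1,[0,0,1],0],[1,[0,0,1],0],[1,[0,0,1],0]]'; python3 -m inch '[[1,[0,0,1],0],[1,[0,0,1],0],[1,[0,0,1],0],[1,[0,0,1],0],[1,[0,0,0.5],0]]'; python3 -m inch '[[1,[0,0,0],0],[1,[0,0,0],0]]'; python3 - <<'E'
from h import *
print(tool().round(3)[:3]); im=save('wrist','w6')
print([(np.round(r['point'],1).tolist(),round(r['conf'],2)) for r in spot_in('wrist','board')])
E
```

```text
clock: 6.85
ee_pos: [420.9, 223.4, 348.7]
tool_rot: [0.0, 0.705, 0.709, 0.0]
force: [-0.1, 0.0, -0.6]
grip_width: 85.8
gripper_force: 0.0
clock: 7.27
ee_pos: [420.5, 223.1, 257.3]
tool_rot: [-0.0, 0.705, 0.709, -0.001]
force: [-0.4, 0.1, -0.7]
grip_width: 85.7
gripper_force: 0.0
clock: 7.43
ee_pos: [421.3, 223.5, 260.0]
tool_rot: [0.0, 0.705, 0.709, 0.0]
force: [0.5, -0.1, 0.1]
grip_width: 85.2
gripper_force: 0.0
[[-5.00000e-03  1.00000e+00  0.00000e+00  4.21257e+02]
 [ 1.00000e+00  5.00000e-03  0.00000e+00  2.23533e+02]
 [ 0.00000e+00  0.00000e+00 -1.00000e+00  2.59985e+02]]
[([417.1, 233.2, 162.4], 0.77)]
```

```bash
python3 -m inch '[[1,[0,0,1],0],[1,[0,0,1],0],[1,[0,0,1],0],[1,[0,0,0.9],0],[1,[0,0,0.4],0]]' 50; python3 -m inch '[[1,[0,0,0],0],[0.5,[0,0,0],0],[0,[0,0,0],0],[0,[0,0,0],0],[0,[0,0,0],0]]'; python3 -m inch '[[0,[0,0,0],0],[0,[0,0,0],0],[0,[0,0,0],0]]'
```

```text
clock: 7.95
ee_pos: [421.0, 223.6, 172.3]
tool_rot: [-0.0, 0.705, 0.709, -0.0]
force: [-0.8, -1.0, 0.4]
grip_width: 85.2
gripper_force: 0.0
clock: 8.37
ee_pos: [421.6, 223.9, 174.2]
tool_rot: [0.0, 0.705, 0.709, 0.001]
force: [0.3, 0.1, -0.3]
grip_width: 38.8
gripper_force: 0.0
clock: 8.62
ee_pos: [421.4, 223.8, 173.7]
tool_rot: [0.0, 0.705, 0.709, 0.0]
force: [-1.0, -0.8, 2.6]
grip_width: 7.1
gripper_force: 49.7
```

```bash
python3 -m inch '[[0,[0,0,-0.2],0],[0,[0,0,-0.2],0],[0,[0,0,-0.18],0],[0,[0,0,0],0],[0,[0,0,0],0]]'; python3 - <<'E'
from h import *
save('wrist','w7'); print(ctrl.sense()['ft_torque'])
E
```

```text
clock: 9.03
ee_pos: [421.3, 223.8, 185.1]
tool_rot: [0.0, 0.705, 0.709, 0.0]
force: [0.1, 0.4, -3.8]
grip_width: 7.5
gripper_force: 48.8
[-0.00775361 -0.03722489  0.00909749]
```

View pics/w7.png

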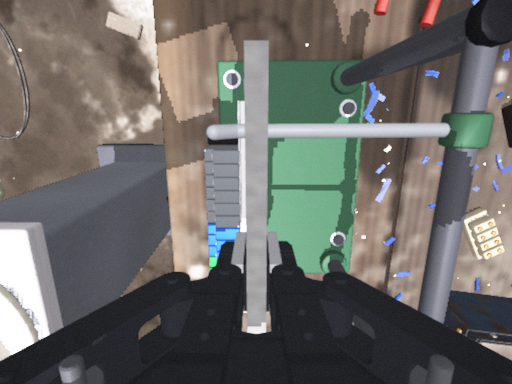

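```bash
python3 -m inch '[[0,[0,-0.4,0],0],[0,[0,-0.5,0],0],[0,[0,-0.5,0],0],[0,[0,-0.5,0],0],[0,[0,-0.6,0],0]]'; python3 -m inch '[[0,[0,0,0],0],[0,[0,0,0],0],[0,[0,0,-0.5],0],[0,[0,0,-1],0],[0,[0,0,-1],0]]'; python3 -m inch '[[0,[0,0,-1],0],[0,[0,0,-1],0],[0,[0,0,-1],0],[0,[0,0,-1],0],[0,[0,0,-0.5],0]]'
```

```text
clock: 9.5
ee_pos: [370.0, 223.5, 184.9]
tool_rot: [-0.0, 0.705, 0.709, 0.0]
force: [-0.4, -0.3, -3.5]
grip_width: 7.5
gripper_force: 48.9
clock: 9.92
ee_pos: [371.3, 223.4, 235.9]
tool_rot: [-0.0, 0.705, 0.709, -0.0]
force: [0.5, 0.1, -4.0]
grip_width: 7.2
gripper_force: 49.2
clock: 10.33
ee_pos: [371.8, 223.5, 327.9]
tool_rot: [0.001, 0.705, 0.709, 0.001]
force: [0.3, 0.4, -3.6]
grip_width: 7.6
gripper_force: 49.3
```

```bash
python3 -m inch '[[0,[0,0,0],-0.8],[0,[0,0,0],-0.8],[0,[-0.3,0,0],-0.6],[0,[-0.7,0,0],0],[0,[-1,0,0],0]]'; python3 -m inch '[[0,[-1,0,0],0],[0,[-1,0,0],0],[0,[-1,0,0],0],[0,[-1,0,0],0],[0,[-1,0,0],0]]'; python3 -m inch '[[0,[-1,0,0],0],[0,[-1,0,0],0],[0,[-1,0,0],0],[0,[-1,0,0],0],[0,[-1,0,0],0]]'; python3 -m inch '[[0,[-1,0,0],0],[0,[-1,0,0],0],[0,[-1,0,0],0],[0,[-1,0,0],0],[0,[-1,0,0],0]]'; python3 -m inch '[[0,[-1,0,0],0],[0,[-1,0,0],0],[0,[-1,0,0],0],[0,[-1,0,0],0],[0,[-0.8,0,0],0]]'; python3 -m inch '[[0,[-0.5,0,0],0],[0,[-0.3,0,0],0],[0,[0,0,0],0],[0,[0,0,0],0]]'; python3 - <<'E'
from easel import *
np.set_printoptions(precision=4,suppress=True)
T=tool(); print(T[:3]); np.save('Tw8',T); save('wrist','w8'); save('top','t8'); save('side','s8')
for n in('wrist','top','side'): print(n,[(np.round(r['point'],1).tolist(),round(r['conf'],2)) for r in spot_in(n,'board')][:2],[(np.round(r['point'],1).tolist(),round(r['conf'],2)) for r in spot_in(n,'keeper_bar')][:2])
a=cv2.imread('pics/w8.png'); b=cv2.imread('pics/t8.png')[130:230,280:400]
u,v=proj('side',[450,-250,150])[0]; print(u,v); u,v=int(u),int(v); c=cv2.imread('pics/s8.png')[v-50:v+50,u-60:u+60]
cv2.imwrite('pics/c3.png',np.hstack([cv2.resize(a,(400,300)),]+[]) if 0 else np.vstack([np.hstack([cv2.resize(b,(400,300),interpolation=2),cv2.resize(c,(400,300),interpolation=2)]),np.hstack([cv2.resize(a,(400,300)),np.zeros((300,400,3),np.uint8)])]))
E
```

```text
clock: 10.75
ee_pos: [377.3, 184.1, 324.9]
tool_rot: [-0.0, 0.648, 0.761, -0.0]
force: [0.8, -1.4, -3.5]
grip_width: 7.4
gripper_force: 49.2
clock: 11.17
ee_pos: [393.2, 84.1, 325.0]
tool_rot: [-0.0, 0.649, 0.761, -0.0]
force: [0.4, -0.2, -3.5]
grip_width: 7.5
gripper_force: 49.2
clock: 11.58
ee_pos: [409.0, -14.7, 325.0]
tool_rot: [-0.0, 0.649, 0.761, 0.0]
force: [0.6, 0.4, -3.5]
grip_width: 7.6
gripper_force: 49.2
clock: 12.0
ee_pos: [424.7, -113.5, 324.9]
tool_rot: [-0.0, 0.649, 0.761, 0.0]
force: [0.3, -0.2, -3.0]
grip_width: 7.3
gripper_force: 49.2
clock: 12.42
ee_pos: [439.9, -208.7, 324.7]
tool_rot: [-0.0, 0.649, 0.761, -0.0]
force: [1.2, 0.6, -3.4]
grip_width: 7.6
gripper_force: 49.2
clock: 12.75
ee_pos: [442.3, -222.6, 324.9]
tool_rot: [-0.0, 0.649, 0.761, 0.0]
force: [0.5, -0.0, -2.7]
grip_width: 7.0
gripper_force: 49.2
[[  -0.1577    0.9875   -0.0001  442.2982]
 [   0.9875    0.1577    0.0004 -222.5516]
 [   0.0004   -0.       -1.      324.8903]]
wrist [([430.0, -189.6, 355.7], 0.62)] [([580.4, -166.3, 178.0], 0.55)]
top [([423.2, -152.0, 287.0], 0.51)] [([587.8, -229.1, 178.5], 0.6), ([585.7, 457.6, 10.8], 0.6)]
side [([426.5, -169.3, 278.6], 0.73), ([484.1, -204.2, 42.0], 0.55)] []
296.3680691771969 160.8861849092094
```

View pics/c3.png

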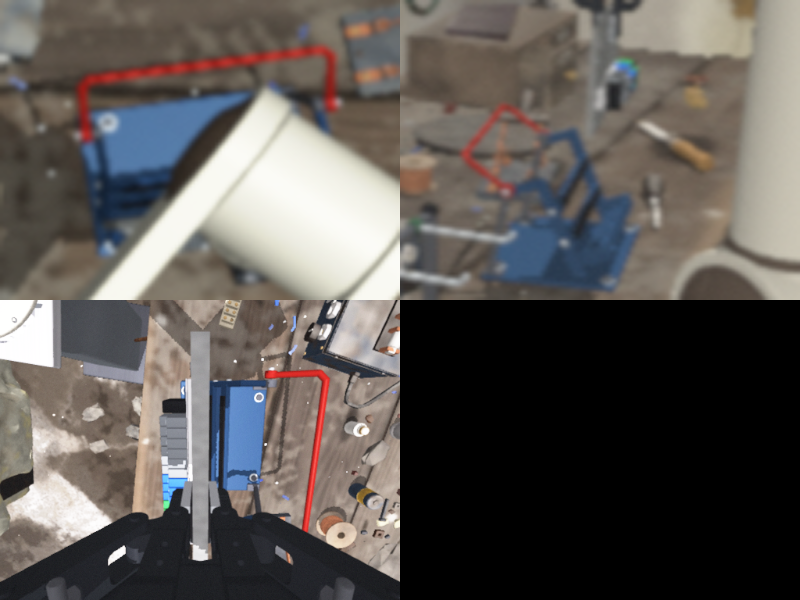

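```bash
python3 - <<'E'
from easel import *
np.set_printoptions(precision=3,suppress=True)
def rod(path,c,win,axis,nm):
    im=cv2.imread(path)[:,:,::-1].copy(); r=redpix(im); m=np.zeros_like(r); m[win[1]:win[3],win[0]:win[2]]=1; r&=m
    ys,xs=np.nonzero(r); print(nm,xs.min(),xs.max(),ys.min(),ys.max())
    return r
o=(499.4,-243.4,0)
for a in (.158,):
    print('top pred rod',proj('top',E(o,a,[[97,108,175],[97,-108,175],[43,117,133],[43,-117,133]])))
r=rod('pics/top0.png',None,(295,135,390,180),0,'top')
ys,xs=np.nonzero(r); cols=np.arange(310,376,3); mid=[ys[xs==u].min()+1.0 for u in cols if (xs==u).any()]
a,b=onplane('top',310,mid[0],175),onplane('top',375,mid[-1],175); 
p=np.polyfit(cols[:len(mid)],mid,1); A,B=[onplane('top',u,np.polyval(p,u),175) for u in(310,375)]; print('top yaw',np.arctan2((B-A)[0],-(B-A)[1]),A,B,p)
ys,xs=np.nonzero(r); 
for u in (xs.min(),xs.max()): print(u,ys[xs==u])
T=np.load('Tw8.npy'); c=(T@np.array(camera_model('wrist')['tool_from_camera']),)+cam('wrist')[1:]
r=rod('pics/w8.png',c,(330,80,430,300),0,'w8'); ys,xs=np.nonzero(r)
rows=np.arange(120,265,5); mid=[np.mean(xs[(ys==v)&(xs>385)]) for v in rows]; p=np.polyfit(rows,mid,1); A,B=[onplane('w',np.polyval(p,v),v,175,c) for v in(120,260)]; print('w8 yaw',np.arctan2((B-A)[0],-(B-A)[1]),A,B)
C=lambda P:(np.cos(.158)*(P[0]-o[0])+np.sin(.158)*(P[1]-o[1])); print('rod x in easel (97):',C(A),C(B)); 
print('w8 pred',proj('w',E(o,.158,[[97,108,175],[43,117,133],[-86,112,5],[74,112,5]]),c))
E
```

```text
top pred rod [[306.807 155.405]
 [376.637 145.458]
 [305.471 173.982]
 [379.173 163.536]]
top 303 379 146 175
top yaw 0.1498985255806019 [ 577.638 -131.29   175.   ] [ 607.625 -329.838  175.   ] [ -0.134 197.238]
303 [159 160 161]
379 [148 149 150 151 152 153 154 155 156 157 158 159 160 161 162 163 164 165
 166]
w8 339 421 90 296
w8 yaw 0.16085479862503485 [ 580.15  -136.324  175.   ] [ 603.506 -280.264  175.   ]
rod x in easel (97): 96.59218349327679 97.00847700285722
w8 pred [[417.027 103.317]
 [346.151  95.659]
 [233.272 104.192]
 [341.214 104.307]]
```

```bash
python3 -m inch '[[0,[-0.5,-0.15,0],0],[0,[-0.7,0,0],0],[0,[-0.34,0,0],0],[0,[0,0,0.5],0],[0,[0,0,1],0]]'; python3 -m inch '[[0,[0,0,1],0],[0,[0,0,1],0],[0,[0,0,1],0],[0,[0,0,1],0],[0,[0,0,0.8],0]]'; python3 -m inch '[[0,[0,0,0.8],0],[0,[0,0,0.5],0],[0,[0,0,0.3],0],[0,[0,0,0],0],[0,[0,0,0],0]]'
```

```text
clock: 13.62
ee_pos: [444.6, -254.9, 295.5]
tool_rot: [0.001, 0.649, 0.76, 0.0]
force: [0.5, -0.2, -3.9]
grip_width: 7.8
gripper_force: 49.3
clock: 14.03
ee_pos: [443.6, -253.5, 196.5]
tool_rot: [-0.001, 0.649, 0.761, 0.0]
force: [-0.6, -1.1, -3.8]
grip_width: 7.5
gripper_force: 49.2
clock: 14.45
ee_pos: [444.3, -253.9, 167.2]
tool_rot: [0.0, 0.649, 0.761, 0.0]
force: [0.1, 0.2, -2.7]
grip_width: 7.7
gripper_force: 49.2
```

Free so far; a look before the last 19 mm.

```bash
python3 - <<'E'
from h import *
save('wrist','w9'); save('side','s9')
u,v=proj('side',[450,-250,110])[0]; u,v=int(u),int(v); c=cv2.imread('pics/s9.png')[v-45:v+45,u-60:u+60]
cv2.imwrite('pics/c4.png',np.hstack([cv2.resize(cv2.imread('pics/w9.png')[60:360,100:460],(400,333)),cv2.resize(c,(400,333),interpolation=2)]))
E
```

```text
(no output)
```

View pics/c4.png

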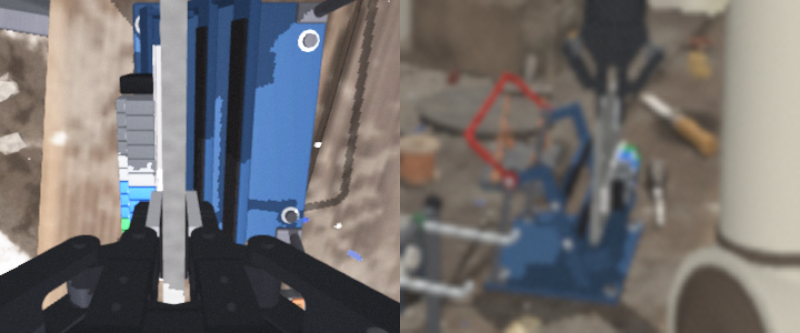

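```bash
python3 -m inch '[[0,[0,0,0.3],0],[0,[0,0,0.3],0],[0,[0,0,0.15],0],[0,[0,0,0],0],[0,[0,0,0],0]]'; python3 -m inch '[[0,[0,0,0.1],0],[0,[0,0,0],0],[0,[0,0,0],0]]'; python3 -m inch '[[0,[0,0,0.1],0],[0,[0,0,0],0],[0,[0,0,0],0]]'
```

```text
clock: 14.97
ee_pos: [444.1, -253.7, 151.7]
tool_rot: [-0.0, 0.649, 0.761, 0.0]
force: [-0.0, -1.0, -4.0]
grip_width: 7.6
gripper_force: 49.1
clock: 15.22
ee_pos: [444.2, -253.8, 149.9]
tool_rot: [-0.0, 0.649, 0.761, 0.0]
force: [-0.3, 0.7, -4.0]
grip_width: 7.4
gripper_force: 49.2
clock: 15.47
ee_pos: [444.4, -253.9, 148.2]
tool_rot: [0.0, 0.649, 0.761, 0.0]
force: [0.9, -0.1, 1.2]
grip_width: 7.3
gripper_force: 49.9
```

```bash
python3 -m inch '[[0.35,[0,0.25,0],0],[0.35,[0,0.3,0],0],[0.35,[0,0.1,0],0],[0.35,[0,0.1,0],0],[0.35,[0,0,0],0]]' 20; python3 -m inch '[[0.35,[0,0.2,0],0],[0.35,[0,0.2,0],0],[0.35,[0,0.2,0],0],[0.35,[0,0.2,0],0],[0.35,[0,0.2,0],0]]';  python3 -m inch '[[0.35,[0,0.2,0],0],[0.35,[0,0.2,0],0],[0.35,[0,0,0],0],[0.35,[0,0,0],0]]'; python3 - <<'E'
from h import *
save('wrist','w10'); save('side','s10')
T=tool(); ex=np.array([.9875,.1577]); print('tcp x in seat frame',ex@(T[:2,3]-[446.1,-251.9]))
u,v=proj('side',[470,-250,110])[0]; u,v=int(u),int(v); c=cv2.imread('pics/s10.png')[v-45:v+45,u-60:u+60]
cv2.imwrite('pics/c5.png',np.hstack([cv2.resize(cv2.imread('pics/w10.png')[60:360,100:460],(400,333)),cv2.resize(c,(400,333),interpolation=2)]))
E
```

```text
clock: 15.88
ee_pos: [459.4, -251.3, 147.8]
tool_rot: [-0.0, 0.649, 0.761, 0.0]
force: [1.7, -0.2, -0.2]
grip_width: 29.8
gripper_force: 0.3
clock: 16.3
ee_pos: [479.2, -248.2, 147.9]
tool_rot: [-0.0, 0.649, 0.761, 0.0]
force: [0.5, -0.3, -0.2]
grip_width: 29.8
gripper_force: 0.2
clock: 16.63
ee_pos: [486.7, -246.9, 147.8]
tool_rot: [-0.0, 0.649, 0.761, -0.0]
force: [0.2, 0.2, 0.6]
grip_width: 29.5
gripper_force: 0.0
tcp x in seat frame 40.68999243673187
```

View pics/c5.png

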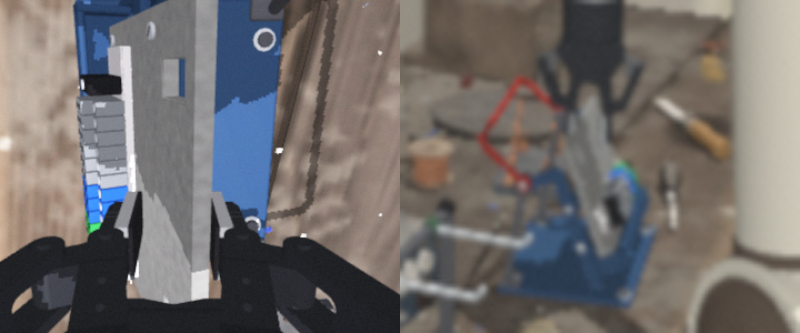

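```bash
python3 -m inch '[[0.35,[0,0.15,0],0],[0.35,[0,0.15,0],0],[0.35,[0,0.1,0],0],[0.35,[0,0,0],0],[0.35,[0,0,0],0]]'; python3 -m inch '[[0.35,[0,0.1,0],0],[0.35,[0,0,0],0],[0.35,[0,0,0],0]]'; python3 -m inch '[[0.35,[0,0.1,0],0],[0.35,[0,0,0],0],[0.35,[0,0,0],0]]'; python3 - <<'E'
from h import *
T=tool(); ex=np.array([.9875,.1577]); print('tcp x in seat frame',ex@(T[:2,3]-[446.1,-251.9]))
snapshot('wrist'); print([(np.round(r['point'],1).tolist(),round(r['conf'],2)) for r in spot_in('wrist','board')])
E
```

```text
clock: 17.15
ee_pos: [494.6, -245.7, 147.8]
tool_rot: [-0.0, 0.649, 0.761, 0.0]
force: [-0.8, 0.2, 0.3]
grip_width: 30.2
gripper_force: 0.0
clock: 17.4
ee_pos: [496.6, -245.4, 147.9]
tool_rot: [-0.0, 0.649, 0.761, 0.0]
force: [-0.5, -0.2, 0.4]
grip_width: 30.1
gripper_force: 0.0
clock: 17.65
ee_pos: [498.5, -245.1, 147.8]
tool_rot: [-0.0, 0.649, 0.761, -0.0]
force: [-0.6, -0.1, 0.9]
grip_width: 29.7
gripper_force: 0.5
tcp x in seat frame 52.776613824422775
[([476.0, -214.2, 136.8], 0.64), ([526.7, -178.8, 10.1], 0.28)]
```

```bash
python3 -m inch '[[0.35,[0,0.1,0],0],[0.35,[0,0,0],0],[0.35,[0,0,0],0]]'; python3 -m inch '[[0.35,[0,0.1,0],0],[0.35,[0,0,0],0],[0.35,[0,0,0],0]]'
```

```text
clock: 18.0
ee_pos: [500.6, -244.8, 147.9]
tool_rot: [0.0, 0.649, 0.761, 0.0]
force: [-1.0, 0.6, -0.1]
grip_width: 29.7
gripper_force: 0.3
clock: 18.25
ee_pos: [502.4, -244.5, 147.9]
tool_rot: [-0.0, 0.649, 0.761, -0.0]
force: [-2.6, -0.9, 0.1]
grip_width: 30.0
gripper_force: 1.4
```

```bash
python3 -m inch '[[0.6,[0,-0.1,0],0],[0.6,[0,-0.2,0],0],[0.6,[0,0,-0.3],0],[0.6,[0,0,-0.8],0],[0.6,[0,0,-1],0]]'; python3 -m inch '[[0.6,[0,0,-1],0],[0.6,[0.5,0,-1],0],[0.6,[1,0,-1],0],[0.6,[1,0,-1],0],[0.6,[1,0,-1],0]]';python3 -m inch '[[0.6,[0.5,0,-1],0],[0.6,[0,0,-1],0],[0.6,[0,0,-0.5],0],[0.6,[0,0,0],0],[0.6,[0,0,0],0]]'; python3 - <<'E'
from h import *
T=tool(); np.save('Tw11',T); print(T[:3,3]); im=save('wrist','w11'); r=outline_of('wrist','board'); print([(x['conf'],x['mask'].sum()) for x in r])
c=cam('wrist'); np.save('m11',r[0]['mask']); R0=np.array([[.9875,-.1577,0],[.1577,.9875,0],[0,0,1]]); s=np.array([446.1,-251.9,37])
print(proj('w',s+np.array([[48.3,90,128.5],[48.3,-90,128.5],[55.7,90,131.5],[55.7,-90,131.5]])@R0.T,c))
m=r[0]['mask']; ys,xs=np.nonzero(m); print(ys.min(),ys.max(),xs.min(),xs.max())
for v in range(ys.min(),ys.max()+1,8): print(v,xs[ys==v].min(),xs[ys==v].max(),end='; ')
g=cv2.cvtColor(im,cv2.COLOR_RGB2GRAY)
E
```

```text
clock: 18.67
ee_pos: [496.0, -245.2, 189.9]
tool_rot: [-0.001, 0.649, 0.761, 0.0]
force: [0.8, -0.4, -0.4]
grip_width: 51.3
gripper_force: 0.0
clock: 19.08
ee_pos: [485.1, -175.6, 291.4]
tool_rot: [0.0, 0.649, 0.761, 0.0]
force: [0.3, -0.8, -0.7]
grip_width: 51.2
gripper_force: 0.0
clock: 19.5
ee_pos: [483.9, -166.7, 339.5]
tool_rot: [0.0, 0.649, 0.761, 0.0]
force: [0.5, 0.2, 0.1]
grip_width: 51.4
gripper_force: 0.0
[ 483.927302   -166.72955393  339.5260347 ]
[(0.68, np.int64(7854))]
[[253.20839425 169.67642321]
 [253.57215221 313.9448038 ]
 [260.19171413 170.20332458]
 [259.60489334 315.57128245]]
155 311 200 268
155 210 216; 163 210 244; 171 210 268; 179 211 267; 187 201 267; 195 200 267; 203 201 267; 211 202 267; 219 202 267; 227 203 267; 235 206 267; 243 208 267; 251 208 267; 259 208 267; 267 214 267; 275 224 267; 283 232 267; 291 240 266; 299 248 266; 307 256 266;
```

```bash
python3 - <<'E'
from easel import *
np.set_printoptions(precision=1,suppress=True)
m=camera_model('wrist'); K=cam('wrist')[1:]
C=lambda k:(np.load(f'Tw{k}.npy')@np.array(m['tool_from_camera']),)+K
print('w5 terminals front-top pred',proj('w',[[387.3,225+75,131],[387.3,150,131]],C(5)).tolist(),'obs x~225.7@120, ~228@185')
c=C(11); im=cv2.imread('pics/w11.png')[:,:,::-1].copy(); r=redpix(im); ys,xs=np.nonzero(r); 
n,l,st,_=cv2.connectedComponentsWithStats(r.astype(np.uint8)); print(st[st[:,4]>30])
k=1+np.argmax(st[1:,4]); ys,xs=np.nonzero(l==k)
for v in range(ys.min()+15,ys.max(),20):
    A=onplane('w',xs[ys==v].max()-0.5-(xs[(ys==v)&(xs>xs[ys==v].max()-12)].ptp() if 0 else 0),v,175,c); 
    d=A[:2]-[499.4,-243.4]; print(v,xs[ys==v].min(),xs[ys==v].max(),'ex',.9875*d[0]+.1577*d[1],'ey',-.1577*d[0]+.9875*d[1])
print('rod pred',proj('w',E((499.4,-243.4,0),.1584,[[97,100,175],[97,0,175],[43,117,133],[43,-117,133]]),c).tolist())
s=(446.1,-251.9,37)
def pose(dx,lean,dz=0):
    cs,sn=np.cos(lean),np.sin(lean); f=lambda x,y,z:(dx+x*cs+z*sn,y,dz-x*sn+z*cs)
    P=[f(4,80,140),f(4,-60,140),f(-34,75,66),f(-34,0,66),f(-34,75,24),f(-34,0,24)]
    return proj('w',E(s,.1584,P),c)
for a in((0,.384),(0,.43),(-5,.43),(3,.384),(6,.384)): print(a,pose(*a).tolist())
E
```

```text
w5 terminals front-top pred [[221.46261011273035, 98.65927731554268], [225.3672892262082, 203.18425396239365]] obs x~225.7@120, ~228@185
[[     0      0    512    384 195235]
 [   289    137     68    125   1190]
 [   284    312     32     16    183]]
152 348 356 ex 99.12909629958035 ey 109.58651559031976
172 348 355 ex 100.01408073641612 ey 88.90249078252972
192 347 353 ex 99.87566592177487 ey 67.42086116727693
212 345 351 ex 99.73181173377182 ey 45.0950545453735
232 343 349 ex 99.58219111443114 ey 21.874312345103426
252 341 347 ex 99.42645024910065 ey -2.296276573877398
rod pred [[352.55758373503176, 161.35657153038179], [344.50886348794666, 250.13020828374297], [295.3274122769102, 140.86324546356445], [289.01236870363186, 314.31829338625244]]
(0, 0.384) [[260.056746865495, 178.3454234645814], [259.584574359478, 291.76500983917845], [209.57453019856115, 172.9893952405424], [211.9922565639875, 228.41278438589578], [202.54341307466368, 167.48712754164038], [205.0852096507055, 218.30770096420815]]
(0, 0.43) [[265.3986871825532, 177.81278294214823], [264.3580274305249, 290.456408101619
[... 249 characters left out ...]
545143373721], [208.28230701383535, 173.02538576982374], [210.76923633895652, 228.47896911844396], [199.9874507412048, 167.6145486317124], [202.65752439720006, 218.54366689361848]]
(3, 0.384) [[262.84013335928546, 178.34650554061474], [262.06774091672935, 291.7661566023335], [211.95274146349658, 172.99031162522164], [214.24575773398485, 228.41373316232432], [204.70232386408426, 167.48795177673884], [207.14085018284388, 218.30855306079795]]
(6, 0.384) [[265.62352983291566, 178.3475876205279], [264.5509154170489, 291.7673033691568], [214.3309600144697, 172.99122801270838], [216.499265445905, 228.41468194150713], [206.8612406577974, 167.48877601412966], [209.19649615858037, 218.30940515964414]]
```

```bash
python3 -m inch '[[0,[-0.5,-0.9,0],0],[0,[-0.5,-1,0],0],[0,[-0.6,-1,0],0],[0,[-0.6,-1,0],0],[0,[-0.6,-1,0],0]]'; python3 -m inch '[[0,[-0.6,-1,0.3],0],[0,[-0.5,-0.65,1],0],[0,[0,0,1],0],[0,[0,0,1],0],[0,[0,0,1],0]]'; python3 -m inch '[[0,[0,0,1],0],[0,[0,0,1],0],[0,[0,0,1],0],[0,[0,0,1],0],[0,[0,0,1],0]]'; python3 -m inch '[[0,[0,0,1],0],[0,[0,0,1],0],[0,[0,0,1],0],[0,[0,0,1],0],[0,[0,0,0],0]]'; python3 -c "
from h import *
d=tool()[:3,3]-[446.1,-251.9,0];print(.9875*d[0]+.1577*d[1],-.1577*d[0]+.9875*d[1],d[2])"
```

```text
clock: 20.02
ee_pos: [394.9, -237.8, 338.6]
tool_rot: [-0.001, 0.649, 0.761, 0.0]
force: [-0.1, -0.0, 0.4]
grip_width: 0.1
gripper_force: 0.0
clock: 20.43
ee_pos: [366.1, -264.3, 251.8]
tool_rot: [-0.001, 0.649, 0.76, 0.0]
force: [-0.2, -0.5, 0.3]
grip_width: -0.3
gripper_force: 0.0
clock: 20.85
ee_pos: [366.2, -263.8, 151.8]
tool_rot: [-0.001, 0.649, 0.761, 0.0]
force: [1.0, 0.6, 0.2]
grip_width: 0.4
gripper_force: 0.0
clock: 21.27
ee_pos: [364.9, -262.5, 69.7]
tool_rot: [-0.003, 0.649, 0.761, 0.0]
force: [-0.8, 1.5, -1.2]
grip_width: 0.3
gripper_force: 0.0
-81.84764480823085 2.377112146658412 69.66493925716351
```

```bash
python3 -m inch '[[0,[0,0.5,0],0],[0,[0,0.5,0],0],[0,[0,0.3,0],0],[0,[0,0,0],0],[0,[0,0,0],0]]'; python3 -c "
from h import *
d=tool()[:3,3]-[446.1,-251.9,0];print(.9875*d[0]+.1577*d[1],-.1577*d[0]+.9875*d[1],d[2])"
```

```text
clock: 21.68
ee_pos: [393.1, -259.9, 74.4]
tool_rot: [0.0, 0.649, 0.761, -0.0]
force: [-0.4, 1.1, 0.1]
grip_width: 0.0
gripper_force: 0.0
-53.585640475665926 0.4083808870107495 74.38238056025584
```

Contact is expected near −38 … −43; approach in small steps.

```bash
for i in 1; do python3 -m inch '[[0,[0,0.15,0],0],[0,[0,0.15,0],0],[0,[0,0,0],0],[0,[0,0,0],0]]'; python3 -m inch '[[0,[0,0.1,0],0],[0,[0,0.1,0],0],[0,[0,0,0],0]]'; python3 -m inch '[[0,[0,0.1,0],0],[0,[0,0,0],0],[0,[0,0,0],0]]'; python3 -m inch '[[0,[0,0.1,0],0],[0,[0,0,0],0],[0,[0,0,0],0]]'; done | grep -E 'ee_pos|force: \['; python3 -c "
from h import *
d=tool()[:3,3]-[446.1,-251.9,0];print(.9875*d[0]+.1577*d[1],-.1577*d[0]+.9875*d[1],d[2])"
```

```text
ee_pos: [398.5, -259.1, 73.9]
force: [-0.2, -0.7, 0.1]
ee_pos: [402.5, -258.4, 73.8]
force: [-1.2, -0.6, -0.1]
ee_pos: [403.7, -258.1, 73.7]
force: [-8.2, -0.4, 0.9]
ee_pos: [404.0, -258.0, 73.5]
force: [-29.3, -5.0, 8.8]
-42.54136816154673 0.6137191186376212 73.4810960170678
```

```bash
python3 -m inch '[[0,[0,-0.2,0],0],[0,[0,-0.6,0],0],[0,[0,-1,-0.3],0],[0,[0,-1,-1],0],[0,[0,0,-1],0]]' | tail -5; python3 -m inch '[[0,[0,0,-1],0],[0,[0,0,-1],0],[0,[0,0,-1],0],[0,[0,0,-1],0],[0,[0,0,-1],0]]'|head -2;  python3 -m inch '[[0,[0,0,-1],0],[0,[0.5,0.5,-1],0],[0,[1,1,-1],0],[0,[1,1,-1],0],[0,[1,1,-1],0]]' |head -2; python3 -m inch '[[0,[0.5,1,-1],0],[0,[0,1,0],0],[0,[0,0.5,0],0],[0,[0,0,0],0],[0,[0,0,0],0]]' |head -2; cat > meas.py <<'E'
import sys
from easel import *
np.set_printoptions(precision=1,suppress=True)
k=sys.argv[1]; T=tool(); np.save('Tw'+k,T); print(T[:3,3]); im=save('wrist','w'+k); c=cam('wrist')
r=outline_of('wrist','board'); m=r[0]['mask']; print(r[0]['conf'],m.sum()); np.save('m'+k,m); ys,xs=np.nonzero(m)
for v in range(ys.min(),ys.max()+1,8): print(v,xs[ys==v].min(),xs[ys==v].max(),end='; ')
print()
s=(446.1,-251.9,37)
def pose(dx,lean,dz=0):
    cs,sn=np.cos(lean),np.sin(lean); f=lambda x,y,z:(dx+x*cs+z*sn,y,dz-x*sn+z*cs)
    return proj('w',E(s,.1584,[f(*p) for p in((4,90,140),(4,80,140),(4,-60,140),(-34,75,66),(-34,0,66),(-34,75,24),(-34,0,24))]),c)
for a in((0,.384),(-5,.45)): print(a,pose(*a).tolist())
rr=redpix(im); n,l,st,_=cv2.connectedComponentsWithStats(rr.astype(np.uint8)); j=1+np.argmax(st[1:,4]); y,x=np.nonzero(l==j)
for v in range(y.min()+20,y.max(),30): print('rod',v,x[y==v].min(),x[y==v].max())
print(proj('w',E((499.4,-243.4,0),.1584,[[97,100,175],[97,0,175]]),c).tolist())
E
python3 meas.py 12
```

```text
ee_pos: [348.0, -266.3, 119.7]
tool_rot: [-0.001, 0.649, 0.761, -0.0]
force: [0.7, -0.1, -0.3]
grip_width: -0.0
gripper_force: 0.0
clock: 23.6
ee_pos: [350.5, -266.6, 221.0]
clock: 24.02
ee_pos: [409.0, -185.6, 321.0]
clock: 24.43
ee_pos: [456.4, -168.9, 339.0]
[ 456.4 -168.9  339. ]
0.58 5095
156 233 237; 164 231 267; 172 231 292; 180 231 292; 188 224 291; 196 223 291; 204 223 291; 212 223 291; 220 223 290; 228 223 290; 236 223 290; 244 224 290; 252 224 289; 
(0, 0.384) [[286.36246260943307, 171.29656979131903], [286.09857623125487, 180.43369341577954], [282.82973681075174, 293.6179740893579], [231.92207896190067, 174.79994785748187], [233.16426558588856, 230.10358714925349], [222.87777994532692, 169.15534388908847], [224.4419834067438, 219.87177689099312]]
(-5, 0.45) [[289.0874546181272, 170.6000859525064], [288.8035661354352, 179.63356554290215], [285.2820486795585, 291.6900877491677], [231.81699162777304, 174.84575573761697], [233.06555533002074, 230.18626906647947], [220.85834793052229, 169.34005558654255], [222.5240840055664, 220.20883212056816]]
rod 159 377 383
rod 189 373 380
rod 219 370 376
rod 249 367 373
rod 279 364 369
[[379.8480827831184, 163.56824602632187], [369.5643034515448, 252.16536912958566]]
```

```bash
python3 - <<'E'
from h import *
for k,a,b in((11,244,276),(12,268,300)):
    im=cv2.imread(f'pics/w{k}.png')[:,:,::-1]
    for v in (178,200,230): print(k,v,' '.join('%d,%d,%d'%tuple(p) for p in im[v,a:b:1]))
E
```

```text
11 178 178,177,179 179,176,181 182,182,184 180,178,180 178,177,180 179,179,179 179,178,179 178,176,178 183,180,183 181,178,180 177,177,177 177,176,179 180,177,181 182,180,182 183,184,185 178,177,178 178,175,177 185,182,185 201,200,202 204,202,203 204,201,203 204,204,204 207,207,207 177,180,188 100,116,142 46,69,107 46,70,108 46,73,111 46,73,110 46,73,112 74,112,164 107,149,207
11 200 181,180,182 180,183,182 184,181,183 185,185,186 187,187,188 185,182,185 177,175,179 176,176,177 173,173,174 160,158,160 151,150,152 143,142,143 125,124,124 138,136,139 166,164,168 175,174,178 175,174,177 190,187,188 205,202,203 207,205,206 205,202,204 206,204,207 209,207,209 171,175,185 68,89,125 49,71,110 43,69,107 46,73,113 46,69,110 72,107,161 100,142,202 104,147,206
11 230 181,180,180 180,177,179 182,180,182 183,184,181 183,180,180 175,175,175 179,175,177 177,177,177 183,182,182 181,179,182 184,183,186 184,182,186 178,174,177 173,170,171 173,172,173 182,181,183 180,178,182 189,187,189 205,203,205 214,211,215 217,215,216 217,214,215 213,211,213 160,165,175 48,72,110 44,69,107 40,66,106 43,71,109 45,68
[... 481 characters left out ...]
5,154,156 139,138,140 118,118,120 108,108,111 104,103,106 99,98,100 100,99,100 94,96,100 93,95,106 134,134,140 160,159,161 158,157,158 160,157,157 174,170,173 190,188,190 195,192,195 198,197,198 201,198,199 200,198,199 164,172,194 96,135,192 95,133,190 89,129,188 92,132,190 88,128,188 86,127,184 91,130,188 93,133,190
12 230 164,161,163 166,164,166 163,163,165 156,155,157 156,156,159 158,158,161 159,157,158 165,163,165 164,164,165 164,164,165 157,157,159 158,156,159 159,157,158 161,161,160 163,160,161 156,154,158 171,168,169 190,189,189 198,195,197 198,195,194 199,196,199 194,191,193 158,172,193 89,129,186 90,130,185 89,129,185 88,128,184 88,130,185 86,124,182 86,126,183 84,126,182 84,124,180
```

```bash
python3 - <<'E'
from easel import *
np.set_printoptions(precision=1,suppress=True)
m=camera_model('wrist'); K=cam('wrist')[1:]; s=(446.1,-251.9,37)
C=lambda k:(np.load(f'Tw{k}.npy')@np.array(m['tool_from_camera']),)+K
def pose(c,dx,lean,dz=0):
    cs,sn=np.cos(lean),np.sin(lean); f=lambda x,y,z:(dx+x*cs+z*sn,y,dz-x*sn+z*cs)
    return proj('w',E(s,.1584,[f(*p) for p in((-4,90,0),(-4,80,0),(-4,80,15),(-4,90,140),(4,90,140))]),c)
for k in(11,12):
    im=cv2.imread(f'pics/w{k}.png')[:,:,::-1]; mk=np.load(f'm{k}.npy')
    for a in((0,.384),(-4,.45)): print(k,a,pose(C(k),*a).tolist())
    for v in(158,162,166,170,174,178,182): xs=np.nonzero(mk[v])[0]; print(v,xs.min(),xs.max(),'|',' '.join('%d,%d'%(p[0],p[2]) for p in im[v,xs.min()-12:xs.min()+12]))
E
```

```text
11 (0, 0.384) [[218.6870726542796, 153.49470619559492], [218.9173746429593, 160.19605220468227], [221.61993933061922, 161.67618715604505], [253.12554137294052, 169.70329310820202], [260.0949601584603, 169.18601535693455]]
11 (-4, 0.45) [[216.04543967543015, 153.5151877334667], [216.29231857742067, 160.21995574422118], [219.57148239576242, 161.65791279972308], [257.41279756176095, 169.09861000713016], [264.05916604680436, 168.5111992858195]]
158 210 225 | 153,121 150,121 149,118 118,115 88,161 85,171 44,110 49,116 67,154 73,173 61,148 92,125 160,161 188,189 184,186 187,189 183,182 183,182 183,185 183,181 185,185 181,183 162,164 149,149
162 210 240 | 150,121 152,120 151,119 127,114 92,152 74,156 43,108 46,110 58,141 70,172 63,156 111,147 149,155 212,225 236,243 210,218 185,184 183,184 183,186 185,186 185,184 186,184 183,183 181,181
166 210 259 | 176,149 175,147 181,154 164,140 113,148 71,156 52,125 43,105 55,141 74,172 69,164 80,134 114,119 156,158 184,186 183,184 159,159 124,127 125,124 130,129 149,150 162,162 173,172 171,172
170 210 268 | 180,155 185,159 189,162 186,162 145,160 74,16
[... 1798 characters left out ...]
 40,104 54,134 64,157 53,129 40,103 78,111 135,143 132,134 148,148 195,198 213,214 191,191 161,163 158,159 143,144 140,141 131,131 125,124
174 231 292 | 132,127 87,152 102,197 94,183 53,123 34,99 40,100 50,128 63,149 58,144 52,131 67,99 108,113 113,114 120,123 196,197 233,234 233,235 233,233 231,233 231,232 231,233 232,233 231,232
178 231 292 | 123,110 86,140 100,192 101,189 61,133 42,102 39,90 33,85 40,97 35,91 35,91 67,104 102,112 114,116 113,116 141,142 174,175 171,172 172,175 167,168 192,194 221,225 232,233 230,230
182 229 292 | 148,120 158,129 137,119 97,139 92,188 95,182 53,110 29,67 25,52 33,62 32,63 25,48 24,33 23,29 20,22 22,22 17,22 15,18 31,32 71,74 118,120 145,148 161,163 168,170
```

```bash
python3 - <<'E'
from easel import *
np.set_printoptions(precision=1,suppress=True)
m=camera_model('wrist'); K=cam('wrist')[1:]; s=np.array((446.1,-251.9,37))
C=lambda k:(np.load(f'Tw{k}.npy')@np.array(m['tool_from_camera']),)+K
def sx(k,u,v,z):
    d=onplane('w',u,v,z,C(k))-s; return .9875*d[0]+.1577*d[1]
print('lip pred (-15.2,80,21.2):',[proj('w',E(s,.1584,[[-15.2,80,21.2],[-20.4,80,8.2],[3.7,80,-1.5]]),C(k)).tolist() for k in(11,12)])
print('w11 lip outer/inner x at z58',sx(11,203.5,166,58),sx(11,206.5,166,58),' w12',sx(12,219.5,166,58),sx(12,223,166,58))
print('board foot x at z 42:',sx(11,209.7,160,42),sx(12,230.5,162,42))
for k in(2,3,8):
    im=cv2.imread(f'pics/w{k}.png')[:,:,::-1]
    for y in(60,0):
        a=proj('w',E(s,.1584,[[-45,y,21],[30,y,21]]),C(k)); v=int(a[:,1].mean()); u0,u1=int(a[0,0]),int(a[1,0])
        print(k,y,'row',v,'pred lip,seat,restfoot',proj('w',E(s,.1584,[[-15.2,y,21.2],[0,y,0],[3.7,y,-1.5],[16,y,30]]),C(k))[:,0]); print(u0,' '.join('%d'%p[2] for p in im[v,u0:u1]))
E
```

```text
lip pred (-15.2,80,21.2): [[[209.19684144256735, 162.31560376844055], [207.0294063048952, 160.89280948963187], [224.08414211995665, 159.8908857333594]], [[228.786725641278, 164.08312671460774], [226.06688676832965, 162.61599417779908], [242.72095257748614, 161.5994296011944]]]
w11 lip outer/inner x at z58 -23.646497687155033 -19.338518135963824  w12 -28.61124049920493 -23.59043424332974
board foot x at z 42: -16.922871706047125 -14.13562202763797
2 60 row 158 pred lip,seat,restfoot [242.1 251.1 253.2 260.3]
224 124 124 119 125 131 128 133 137 120 130 176 189 144 86 90 118 145 120 94 115 138 137 133 141 140 139 138 137 137 138 137 141 123 126 157 128 62 29 27 47 109 140 138 122
2 0 row 192 pred lip,seat,restfoot [248.1 256.7 258.6 265.9]
231 88 90 91 95 109 118 127 132 127 158 194 159 99 86 114 140 134 108 87 114 141 137 141 140 139 137 138 138 136 137 136 119 147 189 140 27 21 35 94 133 140 138
3 60 row 198 pred lip,seat,restfoot [202.2 212.4 214.5 219. ]
185 141 137 139 144 143 139 133 126 121 119 110 112 113 104 131 162 147 111 99 118 143 155 154 155 156 154 151 155 153 154 154 150 156 130 47 39 55 116 158 136 76 33
3 0 row 229 pred lip,seat,restfoot [209.3 218.9 221.  225.7]
193 99 96 97 100 101 103 110 118 123 130 137 139 117 125 156 163 124 91 98 125 152 158 154 152 152 155 156 154 154 153 154 137 94 37 39 116 154 159 113 41
8 60 row 143 pred lip,seat,restfoot [243.5 254.8 257.4 266.7]
221 32 29 32 32 25 32 26 35 30 28 32 31 29 31 33 27 58 186 211 195 231 236 236 226 181 152 154 155 155 157 156 160 159 159 161 158 158 160 166 161 161 161 162 162 162 159 123 41 26 38 78 103 111 106 103
8 0 row 186 pred lip,seat,restfoot [243.9 254.8 257.3 266.3]
222 148 149 152 147 150 147 148 151 147 150 147 147 148 146 147 148 133 186 198 195 235 234 234 209 159 163 164 163 161 163 165 165 167 167 166 169 168 167 170 167 171 166 164 170 168 119 25 30 49 85 111 107 106
```

```bash
python3 -m inch '[[0.7,[-0.8,0.2,0],0],[0.7,[-0.9,0.3,0],0],[0.7,[-0.9,0.3,0],0],[0.7,[-0.9,0.3,0],0],[0.7,[-0.6,0.1,0.5],0]]' |head -2; python3 -m inch '[[0.7,[0,0,1],0],[0.7,[0,0,1],0],[0.7,[0,0,1],0],[0.7,[0,0,1],0],[0.7,[0,0,1],0]]' | head -3;  python3 -m inch '[[0.7,[0,0,1],0],[0.7,[0,0,1],0],[0.7,[0,0,1],0],[0.7,[0,0,0.8],0],[0.7,[0,0,0],0]]'; python3 -m inch '[[0.7,[0,0,0],0],[0.7,[0,0,0],0]]'; cat > p.py <<'E'
from h import *
d=tool()[:3,3]-[446.1,-251.9,0];print('seat frame x y z',(.9875*d[0]+.1577*d[1]).round(1),(-.1577*d[0]+.9875*d[1]).round(1),d[2].round(1))
E
python3 p.py
```

```text
clock: 24.95
ee_pos: [493.9, -248.4, 330.7]
clock: 25.37
ee_pos: [492.7, -246.4, 228.1]
tool_rot: [-0.0, 0.649, 0.761, -0.0]
clock: 25.78
ee_pos: [491.6, -245.5, 150.0]
tool_rot: [-0.003, 0.649, 0.761, -0.0]
force: [-1.1, 0.5, 0.4]
grip_width: 60.2
gripper_force: 0.0
clock: 25.95
ee_pos: [493.5, -246.4, 154.8]
tool_rot: [0.0, 0.649, 0.761, 0.0]
force: [0.5, -0.4, 0.7]
grip_width: 60.0
gripper_force: 0.0
seat frame x y z 47.7 -2.0 154.8
```

```bash
python3 -m inch '[[0.4,[0,0,0],0],[0.4,[0,0,0.1],0],[0.4,[0,-0.2,0],0],[0.4,[0,-0.2,0],0],[0.4,[0,-0.2,0],0]]'|tail -3; python3 -m inch '[[0.4,[0,-0.25,0],0],[0.4,[0,-0.25,0],0],[0.4,[0,-0.25,0],0],[0.4,[0,-0.25,0],0],[0.4,[0,-0.25,0],0]]'|tail -3;  python3 -m inch '[[0.4,[0,-0.25,0],0],[0.4,[0,-0.25,0],0],[0.4,[0,-0.2,0],0],[0.4,[0,0,0],0],[0.4,[0,0,0],0]]' |tail -3; python3 p.py; python3 - <<'E'
from h import *
T=tool(); np.save('Tw13',T); im=save('wrist','w13'); c=cam('wrist'); r=outline_of('wrist','board'); m=r[0]['mask']; ys,xs=np.nonzero(m)
for v in range(ys.min(),ys.max()+1,20): print(v,xs[ys==v].min(),xs[ys==v].max(),end='; ')
E
```

```text
force: [1.1, 0.3, -0.3]
grip_width: 34.3
gripper_force: 0.5
force: [0.7, -0.1, 0.4]
grip_width: 34.2
gripper_force: 0.3
force: [-0.3, 0.7, 1.0]
grip_width: 34.3
gripper_force: 0.1
seat frame x y z -3.4 -1.6 151.9
42 286 292; 62 264 308; 82 243 306; 102 237 305; 122 236 304; 142 209 304; 162 204 303; 182 205 301; 202 206 301; 222 206 300; 242 225 299; 262 224 299; 282 222 298; 302 240 297; 322 250 296;
```

```bash
python3 -m inch '[[0.4,[0,-0.2,0],0],[0.25,[0,-0.1,0],0],[0.15,[0,0,0],0],[0,[0,0,0],0],[0,[0,0,0],0]]' 50; python3 -m inch '[[0,[0,0,0],0],[0,[0,0,0],0],[0,[0,0,-0.15],0],[0,[0,0,-0.2],0],[0,[0,0,0],0]]'; python3 p.py;  python3 - <<'E'
from h import *
im=save('wrist','w14')
for v in (140,180): print(' '.join(str(p) for p in im[v,225:300,1]))
E
```

```text
clock: 27.72
ee_pos: [437.1, -254.8, 151.6]
tool_rot: [-0.0, 0.649, 0.761, 0.0]
force: [-0.4, -0.1, -4.0]
grip_width: 7.6
gripper_force: 50.2
clock: 28.13
ee_pos: [437.6, -255.1, 159.9]
tool_rot: [0.001, 0.649, 0.761, 0.0]
force: [-0.1, -0.0, -2.9]
grip_width: 8.0
gripper_force: 50.4
seat frame x y z -8.9 -1.8 159.9
35 33 32 34 36 31 35 38 35 34 32 31 132 221 227 228 242 241 242 232 196 165 167 165 167 166 169 167 170 171 172 175 179 178 174 175 176 178 177 177 176 176 156 103 72 74 72 72 71 69 80 86 89 87 86 90 90 88 87 74 41 29 27 29 28 23 30 35 31 33 47 65 76 78 75
155 152 155 155 157 157 155 155 159 156 157 158 152 155 167 209 237 241 240 239 225 181 187 179 181 180 177 179 178 178 177 178 176 176 177 174 178 175 174 172 173 173 135 73 72 78 77 74 72 80 87 85 85 87 119 153 149 149 113 38 19 28 26 27 28 23 31 35 33 56 67 79 76 75 73
```

```bash
python3 - <<'E'
from h import *
for k in(7,9,14):
    im=cv2.imread(f'pics/w{k}.png')[:,:,::-1]
    for v in (100,140,180,220): print(k,v,' '.join(str(p) for p in im[v,236:276,1]))
    col=im[:,256,1]; print('col',' '.join(str(p) for p in col[0:70:2]), '|',' '.join(str(p) for p in col[290:350:3]))
E
```

```text
7 100 104 146 172 138 132 151 153 156 164 174 174 170 171 169 170 170 171 169 167 166 168 167 167 169 167 166 169 165 165 164 164 160 134 107 106 110 108 107 108 110
7 140 35 51 183 207 196 232 237 238 228 186 159 160 161 158 161 160 164 165 167 170 168 170 170 169 168 170 171 170 170 170 170 153 119 110 108 108 106 107 109 109
7 180 149 149 130 186 215 214 237 237 234 207 175 175 175 176 176 172 177 173 172 173 171 169 172 165 167 165 167 167 167 166 168 145 107 105 107 103 147 183 185 184
7 220 145 149 140 142 174 235 255 255 255 254 196 162 163 161 162 166 164 166 166 172 172 170 168 169 171 171 171 168 169 169 156 123 153 190 189 189 189 186 183 189
col 79 79 76 78 71 65 66 69 62 74 76 75 78 77 78 76 81 80 80 80 127 163 164 171 170 172 174 172 168 172 171 173 173 172 169 | 167 164 160 166 167 167 173 177 173 170 172 163 203 237 241 36 30 34 37 34
9 100 70 123 163 126 105 126 133 132 158 178 176 178 175 176 177 172 171 170 173 173 170 170 171 171 168 170 174 169 170 170 169 159 127 88 88 87 89 88 86 73
9 140 33 49 186 217 202 236 240 239 231 192 165 162 162 167 166 166 168 169 173
[... 751 characters left out ...]
1 73 73 80
14 140 31 132 221 227 228 242 241 242 232 196 165 167 165 167 166 169 167 170 171 172 175 179 178 174 175 176 178 177 177 176 176 156 103 72 74 72 72 71 69 80
14 180 158 152 155 167 209 237 241 240 239 225 181 187 179 181 180 177 179 178 178 177 178 176 176 177 174 178 175 174 172 173 173 135 73 72 78 77 74 72 80 87
14 220 247 247 229 251 253 204 255 255 255 255 204 168 168 169 167 167 169 171 170 177 176 175 177 175 176 176 173 176 169 173 164 123 71 72 73 75 77 76 79 80
col 173 168 163 157 147 138 131 122 124 128 125 113 79 80 86 83 81 85 87 84 113 169 171 171 174 175 180 178 177 180 177 176 179 176 177 | 177 169 167 168 173 173 179 182 182 180 245 245 242 240 243 34 32 33 39 31
```

```bash
python3 -m inch '[[0,[0,0.2,0],0],[0,[0,0.2,0.1],0],[0,[0,0,0.3],0],[0,[0,0,0],0],[0,[0,0,0],0]]' | grep -E 'force: \[|ee_pos'; python3 p.py; python3 -m inch '[[0,[0,0,0.1],0],[0,[0,0,0],0],[0,[0,0,0],0]]'| grep -E 'force: \[|ee_pos'; python3 -m inch '[[0,[0,0,0.1],0],[0,[0,0,0],0],[0,[0,0,0],0]]'| grep -E 'force: \[|ee_pos'; python3 p.py
```

```text
ee_pos: [445.0, -253.4, 150.2]
force: [0.0, 0.2, -3.1]
seat frame x y z -1.3 -1.3 150.2
ee_pos: [445.1, -253.6, 148.8]
force: [-0.4, 0.0, -3.6]
ee_pos: [445.6, -254.0, 147.5]
force: [1.7, -0.8, 4.4]
seat frame x y z -0.8 -1.9 147.5
```

```bash
python3 -m inch '[[0.35,[0,0.25,0],0],[0.35,[0,0.3,0],0],[0.35,[0,0.1,0],0],[0.35,[0,0.1,0],0],[0.35,[0,0,0],0]]' 20| grep -E 'force'; python3 -m inch '[[0.35,[0,0.2,0],0],[0.35,[0,0.2,0],0],[0.35,[0,0.2,0],0],[0.35,[0,0.2,0],0],[0.35,[0,0.2,0],0]]'| grep -E 'force';  python3 -m inch '[[0.35,[0,0.2,0],0],[0.35,[0,0.2,0],0],[0.35,[0,0.2,0],0],[0.35,[0,0.15,0],0],[0.35,[0,0,0],0]]'| grep -E 'force'; python3 -m inch '[[0.35,[0,0,0],0],[0.35,[0,0,0],0]]' | grep force; python3 p.py
```

```text
force: [-0.3, 0.5, 0.4]
gripper_force: 0.2
force: [1.4, 0.1, -0.5]
gripper_force: 0.2
force: [0.2, -0.6, 0.1]
gripper_force: 0.0
force: [0.1, -0.1, 0.4]
gripper_force: 0.0
seat frame x y z 48.7 -1.5 146.8
```

Open, rise straight up, shift to the same viewpoint as w11, and measure.

```bash
python3 -m inch '[[0.6,[0,0,0],0],[0.6,[0,0,0],0],[0.6,[0,0,-0.3],0],[0.6,[0,0,-0.8],0],[0.6,[0,0,-1],0]]' | grep force; python3 -m inch '[[0.6,[0,0,-1],0],[0.6,[0.5,0,-1],0],[0.6,[1,0,-1],0],[0.6,[1,0,-1],0],[0.6,[1,0,-1],0]]' | grep force;python3 -m inch '[[0.6,[0.5,0,-1],0],[0.6,[0,0,-1],0],[0.6,[0,0,-0.5],0],[0.6,[0,0,0],0],[0.6,[0,0,0],0]]' | head -2; python3 meas.py 15; python3 - <<'E'
from easel import *
im=cv2.imread('pics/w15.png')[:,:,::-1]; c=cam('wrist'); s=(446.1,-251.9,37)
def pose(dx,lean,dz=0):
    cs,sn=np.cos(lean),np.sin(lean); f=lambda x,y,z:(dx+x*cs+z*sn,y,dz-x*sn+z*cs)
    return proj('w',E(s,.1584,[f(*p) for p in((-4,90,0),(-4,83,0),(-4,90,140),(-4,70,140),(4,70,140),(4,-90,140))]),c)
print(pose(0,.384).tolist()); p=pose(0,.384)
v=int(round(p[1,1])); u=int(p[1,0]); print('foot',v,u-22,' '.join('%d,%d'%(q[0],q[2]) for q in im[v,u-22:u+8]))
v=int(round(p[3,1])); u=int(p[3,0]); print('top',v,u-10,' '.join('%d,%d'%(q[0],q[2]) for q in im[v,u-10:u+22]))
E
```

```text
force: [0.1, 0.4, -0.5]
gripper_force: 0.0
force: [0.9, 0.3, 0.5]
gripper_force: 0.0
clock: 31.77
ee_pos: [482.0, -167.1, 338.5]
[ 482.  -167.1  338.5]
0.82 6265
155 223 226; 163 221 245; 171 222 261; 179 221 261; 187 210 261; 195 208 262; 203 209 262; 211 209 262; 219 209 262; 227 211 262; 235 211 261; 243 211 261; 251 212 262; 259 215 262; 267 227 262; 275 232 262; 283 238 262; 291 242 261; 299 247 261; 307 251 262; 315 257 258; 
(0, 0.384) [[262.364529750602, 169.68359636730366], [262.3079648233681, 178.89019717950657], [261.60775624910946, 292.85729912287735], [211.33022833801337, 173.46273519305768], [213.66644653259584, 229.10951980875365], [204.1481157808783, 167.91852594829658], [206.6220759737579, 218.92243370764368]]
(-5, 0.45) [[265.3975949984556, 169.00228282606463], [265.31577736489163, 178.1036419416806], [264.3015403383087, 290.92694182442995], [211.20910864349145, 173.5077742505491], [213.55335733993587, 229.19190189645215], [202.05641620846484, 168.10018030564743], [204.63872397764817, 219.25820652362796]]
rod 157 352 358
rod 187 349 355
rod 217 347 353
rod 247 344 350
[[355.46392956340276, 161.82666533699762], [347.16449796452906, 251.08638468430578]]
[[220.3920122270534, 153.97772278892177], [220.54708341759942, 158.6952737194032], [255.50678869077473, 170.3310475554486], [255.51390672576915, 188.75722281032932], [262.3888759442359, 188.07663179146738], [261.6080239365818, 314.3791148538493]]
foot 159 198 151,123 151,122 148,117 148,116 118,102 87,146 76,165 57,128 43,105 55,141 69,174 70,166 53,133 45,103 41,106 52,135 64,164 64,162 67,163 66,166 66,164 64,165 108,166 161,178 175,178 162,164 163,163 161,163 161,161 159,160
top 189 245 176,176 218,217 227,227 227,228 225,226 226,226 182,196 89,127 127,137 158,157 181,182 216,215 223,225 225,225 226,226 223,223 223,223 179,190 72,126 49,112 49,112 43,108 48,114 45,112 43,108 61,136 91,185 105,207 105,208 104,205 104,205 102,206
```

```bash
python3 -m inch '[[0.5,[-0.6,0.8,0],0],[0.5,[-0.8,1,0],0],[0.5,[-0.8,1,0],0],[0.5,[-0.8,1,0],0],[0.5,[-0.7,1,0],0]]' |head -2; python3 -m inch '[[0.5,[-0.2,0.3,0.5],0],[0.5,[0,0,1],0],[0.5,[0,0,1],0],[0.5,[0,0,1],0],[0.5,[0,0,1],0]]' | head -2; python3 -m inch '[[0.5,[0,0,1],0],[0.5,[0,0,1],0],[0.5,[0,0,0.5],0],[0.5,[0,0,0],0],[0.5,[0,0,0],0]]'; python3 p.py
```

```text
clock: 32.28
ee_pos: [589.2, -225.7, 337.2]
clock: 32.7
ee_pos: [594.2, -227.5, 246.2]
clock: 33.12
ee_pos: [594.6, -227.6, 198.7]
tool_rot: [-0.001, 0.649, 0.761, -0.0]
force: [-0.3, 0.2, 0.8]
grip_width: 42.6
gripper_force: 0.0
seat frame x y z 150.5 0.6 198.7
```

```bash
python3 -m inch '[[0.5,[0,0,0.6],0],[0.5,[0,0,0.5],0],[0.5,[0,0,0.2],0],[0,[0,0,0],0],[0,[0,0,0],0]]' 20; python3 -m inch '[[0,[0,0,0],0],[0,[0,0,0],0]]'; python3 p.py
```

```text
clock: 33.53
ee_pos: [594.9, -227.7, 172.8]
tool_rot: [-0.0, 0.649, 0.761, 0.0]
force: [0.5, -0.5, -0.2]
grip_width: 19.5
gripper_force: 0.0
clock: 33.7
ee_pos: [594.2, -227.9, 173.3]
tool_rot: [-0.001, 0.649, 0.761, -0.001]
force: [-10.1, -0.9, 0.5]
grip_width: 7.0
gripper_force: 20.4
seat frame x y z 150.1 0.4 173.3
```

```bash
python3 -m inch '[[0,[0,-0.25,-0.26],0],[0,[0,-0.25,-0.25],0],[0,[0,-0.28,-0.2],0],[0,[0,-0.28,-0.19],0],[0,[0,0,0],0]]'; python3 p.py; python3 -m inch '[[0,[0,-0.62,-0.27],0],[0,[0,-0.66,-0.13],0],[0,[0,-0.68,0],0],[0,[0,0,0],0],[0,[0,0,0],0]]'; python3 p.py
```

```text
clock: 34.12
ee_pos: [573.4, -231.3, 192.5]
tool_rot: [0.001, 0.649, 0.761, 0.0]
force: [5.0, 1.3, 4.6]
grip_width: 6.9
gripper_force: 20.7
seat frame x y z 129.0 0.3 192.5
clock: 34.53
ee_pos: [534.9, -237.3, 199.7]
tool_rot: [0.0, 0.649, 0.761, 0.0]
force: [-2.0, 0.7, 10.5]
grip_width: 6.7
gripper_force: 21.5
seat frame x y z 90.0 0.4 199.7
```

```bash
python3 -m inch '[[0,[0,-0.66,0.13],0],[0,[0,-0.32,0.12],0],[0,[0,-0.3,0.14],0],[0,[0,0,0],0],[0,[0,0,0],0]]'; python3 p.py; python3 -m inch '[[0.25,[0,0,0],0],[0.25,[0,0,-0.3],0],[0.25,[0,0,-0.8],0],[0.25,[0,0,-1],0],[0.25,[0,0,-1],0]]'; python3 -m inch '[[0.25,[0,0,-1],0],[0.25,[0.5,0,-1],0],[0.25,[1,0,-1],0],[0.25,[1,0,-1],0],[0.25,[1,0,-1],0]]';python3 -m inch '[[0.25,[0.5,0,-0.6],0],[0.25,[0,0,0],0],[0.25,[0,0,0],0]]'; cat >> meas.py <<'E'
h=E((499.4,-243.4,0),.1584,[[43-63,100,133+25],[43-63,0,133+25],[43-63,-100,158]]); print('keeper down pred',proj('w',h,c).tolist())
print(st[st[:,4]>30].tolist()); 
for v in range(y.min(),y.max(),12): print(v,x[y==v].min(),x[y==v].max(),end='; ')
E
python3 meas.py 16
```

```text
clock: 34.95
ee_pos: [509.9, -241.4, 191.0]
tool_rot: [-0.0, 0.649, 0.761, -0.0]
force: [-2.8, -1.1, 4.6]
grip_width: 6.7
gripper_force: 21.5
seat frame x y z 64.7 0.3 191.0
clock: 35.37
ee_pos: [510.1, -240.9, 253.8]
tool_rot: [-0.001, 0.649, 0.761, 0.0]
force: [0.7, 0.6, -0.2]
grip_width: 21.3
gripper_force: 0.0
clock: 35.78
ee_pos: [498.8, -171.2, 354.3]
tool_rot: [-0.0, 0.649, 0.761, 0.0]
force: [0.7, -0.3, -0.4]
grip_width: 21.6
gripper_force: 0.0
clock: 36.03
ee_pos: [497.7, -162.2, 365.2]
tool_rot: [0.0, 0.649, 0.761, 0.0]
force: [-0.5, -0.9, 0.1]
grip_width: 21.3
gripper_force: 0.0
[ 497.7 -162.2  365.2]
0.79 3832
154 215 216; 162 213 235; 170 213 248; 178 202 248; 186 202 248; 194 200 248; 202 201 248; 210 201 248; 218 201 248; 226 202 248; 234 202 248; 242 203 248; 250 237 248; 258 237 248; 266 237 248; 274 236 248; 282 236 248; 290 237 249; 298 241 249; 
(0, 0.384) [[247.711752271786, 166.9458239308035], [247.77049543908163, 175.46960231452823], [248.50409340156878, 281.91647508051216], [202.1279176089696, 170.81927562059906], [204.73599883705708, 223.09919838000957], [196.17057225150813, 165.820271637996], [198.8311023209155, 213.9813870929218]]
(-5, 0.45) [[250.67747522762036, 166.34764837915338], [250.71208503841075, 174.78108232391975], [251.14482559076225, 280.2277397928851], [202.00837125938924, 170.85952175170235], [204.62409225587777, 223.17242544332055], [194.18009284267106, 165.98355589949034], [196.9388471174269, 214.28227664538625]]
rod 157 226 231
rod 187 227 232
rod 217 228 232
[[332.8159494698643, 159.67717835794252], [326.8082125410066, 242.49061283149655]]
keeper down pred [[228.81390875157211, 157.3511925124976], [230.75001915640894, 236.63166687433016], [232.42000829106016, 305.01492148806335]]
[[0, 0, 512, 384, 195418], [225, 137, 63, 95, 858], [231, 285, 51, 31, 332]]
137 276 287; 149 226 233; 161 226 231; 173 227 231; 185 227 232; 197 227 232; 209 228 232; 221 228 233;
```

```bash
python3 -c "
from cell import ticket
print(ticket.finish_job())"
```

```text
the job is handed in; nothing more can be done
None
```

The board is on the easel and handed in, though the hand-in returned no verdict: in the last wrist picture its top edge and the keeper rod were each within about a pixel of where they should be (rod fully down in front). My first placing left the lower edge about 13 mm too far forward, so I regripped the board and set it down again; clock about 36 of 56 s.

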